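Cam-lock the end board of a flat-pack spice tray

ROBOT

A 6-joint arm with a two-finger parallel gripper is mounted at the origin on a cart in front of the work surface, level with it; the furniture and walls round the work are solid. World frame = base frame: x ahead of the robot, y to its left, z up, the work surface at z = 0. Lengths are in m, angles in rad, forces in N, time in s.
With the tool pointing down it reaches from about 0.35 to 0.775 m from the base axis. Payload 7.3 kg.
Tool frame: the origin (TCP) lies at the very end of the fingers, on their centre line; the grasp point (between the pads) lies 19 mm behind it; z points along the fingers, y is the direction in which the jaws open and shut (so a half turn about z gives the same grasp; the last joint's range is limited). The gripper opens to 92 mm and grips with 3 to 60 N. Pads are 19 mm wide; open, the fingers measure 130 mm over their backs; the gripper's body (75 mm by 190 mm) begins 47 mm behind the grasp point.
Start: joints at [1.11, 0.342, 1.524, -0, 1.275, -0.146], TCP at [0.163, 0.499, 0.197] pointing down, gripper open.
Joint ranges: [-2.53, 2.53], [-0.77, 2.02], [0.04, 2.7], [-1, 4.14], [0.28, 2.66], [-3.11, 3.11]. Speed limits (rad/s): [2.57, 2.57, 3.14, 3.14, 3.14, 3.14].

INTERFACE

Orientations are given as a unit quaternion [x, y, z, w].
In Python, from plant import arm gives the robot as it stands.
- The arm moves only by the tool drive_tool, never from a script. Its arguments are lists of equal length, an entry for each row: "slide": the shift along the tool's x, y, z in m, a list of three; "turn": the turn about the tool's z in degrees; "grip": the closure, from 0 (fully open) to 1 (shut). A call has 1 to 12 rows; each row shifts and turns the commanded pose from where the row before left it, along the tool's axes as they then stand; what a row does not reach is not made up. A row lasts 1/10 s, in which the tool goes at most 50 mm and 8.59 degrees, less where a joint would pass 70% of its speed; a pose out of reach is approached as far as the arm can. A call with a gripper value outside its range is refused whole. The fingers move at their own pace and stop on an object; "grip_force" is the grip in N (left out, the last holds). Time passes only in rows, so rows that do not move let the fingers close. It gives the time, the measured TCP pose, the force and the opening at its end, in the units of the state.
- arm.read_state(): the state, without advancing time (a new reading comes with each control period).
- arm.capture(name): name is "side" or "top" or "wrist"; returns (picture, depth): 384x512x3 uint8, blue, green, red; 384x512 float32, m along the optical axis (not along the pixel's ray), 0 where there is no reading.
- arm.camera_model(name): a dict with "mtx" (3x3 intrinsics, pixels), "dist_coeffs" ([k1, k2, p1, p2, k3] as OpenCV has them; the pictures are not rectified), "position" and "rotation" of the camera in the world. Camera axes: x right, y down, z forward; pixel columns grow to the right and rows downward; lengths in m; the calibration is good to about 2 mm. A picture is of the moment at which its call begins: read the wrist's pose just before it. camera_model takes no time and is no camera call; for the wrist camera it gives the pose at the moment of the call.
- arm.finish_job(): hands the job in, once; it reports no verdict.
The state is a dict: "t": time; "q": joint angles; "qvel": joint speeds; "effort": joint torques, N m; "tool_pos": TCP position; "eef_rot": TCP orientation; "wrist_force": force on the tool from outside, world axes, zero at the start; "ft_torque": the same for the moment, N m; "grip_width": finger opening in m.
Only numpy, scipy, OpenCV 4.12 (cv2) and the standard library are available. Lean on these libraries where they do the work, as an engineer would, in place of code of your own. Each camera call takes 0.05 s, during which the arm holds its last target.

TASK

Put the last board on the flat-pack spice tray: slide the loose end board's bolt into the slot in the end of the tray until the board touches the two rubber buffers, then turn the cam disc clockwise by its finger peg, about half a turn, until the board is drawn up flush with the end of the tray and the cam goes firmly tight. Stop as soon as it is tight (forcing it further tears the bolt out), leave the board standing flat on the worktop, and do not disturb the things round about.

Things in the scene. Friction and masses are not known exactly. Their poses are not given: they have to be found in the camera images.
- tray: Fixed pale wooden spice tray, 120 (x) x 290 (y) x 32 high. Origin on the worktop under the cam's axis. Flat joint face at y = -70: slot there, 10 wide (flared to 22), open from worktop to 26 high, x = 0. Two sprung rubber buffers (x = -42, 42; 19 high) stand 5 proud of it, 0.6 N/mm each. Spice jars, 106 high, stand in the tray beyond y = 100.
- end_board: Loose pale wooden board, 110 (x) x 22 (y) x 70 high, about 0.4 kg, upright; origin: centre of underside. Its steel bolt points to its own +y: rod 6 thick, 9.5 above the worktop, ending in an upright pin 7 thick, 6 to 24 high, 65 from the origin (2.6 less to 1.6 more: screwed in unequally). Fitted: flush at x = 0, y = -81 in tray's frame, same yaw. On the buffers: y = -86.
- cam: Aluminium cam disc, 67 across, flush in the tray's top (32 high), turning on an upright axis; origin on the axis at worktop level, turns with the disc. Round upright finger peg, 14 thick, 32 to 56 high, 25 from the axis along the disc's own +y. Arrow on the disc along its own -y marks the mouth of the spiral hook below, which catches the bolt's pin and draws it in 3.4 mm per rad.
- cam_turn (a joint): Angle of the cam, rad, growing clockwise seen from above; at 0 the arrow points at the slot and the peg away from it (open). Starts from -0.25 to 0. Tight somewhere from 2.4 to 3.9, depending on the bolt; range ends at 4.5. Push needed at the peg: 4 N free, 5 to 10 N while drawing the board against the buffers; once flush it climbs about 3 N per 0.1 rad: 13 to 15 N is tight, beyond 17 N is forcing. It stays where left.
- peg_top (a point): Centre of the top of the cam's finger peg, 56 above the worktop.
- jar_a: Bystander: spice jar, 42 x 42 x 96, standing in the tray; origin under its centre.
- jar_b: Bystander: spice jar, 42 x 42 x 96, standing in the tray; origin under its centre.
- tealight: Bystander: small tea light, 38 across, 15 high, on the worktop on the robot's side of the tray; origin under its centre.
- mug: Bystander: white mug with a handle, 82 across, 94 high, on the worktop; origin under its centre.
- tea_box: Bystander: tea carton, 65 x 142 x 73, on the worktop behind; origin under its centre.
- pot: Bystander: low round lidded pot, 90 across, 32 high, on the worktop; origin under its centre.
There are look-alikes about, which are no part of the job. Leave any blue or purple look-alike of the end_board alone.

How it is judged:
On the way, in this order (a step that is already met when the one before it is completed fails the run):
1. the bolt is in the slot and the board at the buffers, gap under 6.5 mm, with the cam still open (under 0.4 rad) (y of end_board in the frame of tray above -0.0875 m and x of end_board in the frame of tray between -0.004 and 0.004 m and value of joint cam_turn below 0.4 rad), for 0.2 s.
2. the cam is turned past 2 rad and has drawn the board up, gap under 1.5 mm (y of end_board in the frame of tray above -0.0825 m and x of end_board in the frame of tray between -0.004 and 0.004 m and value of joint cam_turn above 2 rad), for 0.2 s.
At the end, for the whole second after the job is handed in: the end board stands flat on the worktop, square (2 degrees) and flush with the tray (gap under 1.5 mm, within 4 mm sideways), at rest, and the cam, past 2 rad, holds its bolt with a pull of over 15 N (all of step 2 and contact force between cam and end_board above 15 N and angle between the y axis of end_board and the y axis of tray, either way round below 0.04 rad and angle between end_board's own z axis and vertical below 0.05 rad and height (world z) of end_board below 0.003 m and linear speed of end_board below 0.01 m/s); the robot touches nothing.
It fails at once if the cam pulls the bolt with more than 50 N (forced past tight) (contact force between cam and end_board above 50 N).
It fails at once if a bystander is moved by more than 20 mm (distance of any of jar_a, jar_b, tealight, mug, pot, tea_box from where it was at the start of the episode above 0.02 m).
It also fails if it takes over 72 s, if anything falls off the work surface, if the arm or the gripper's body presses on something with over 40 N, if the wrist force passes 120 N, or if a joint passes its speed limit or range.

## Working session

There is one attempt and no reset: what is moved stays moved. The work goes in short steps, Python scripts to look and compute and a tool call to move; the robot and the scene stay as the last step left them, time stands still between calls to the robot, and variables do not carry over. Pictures are saved under pics/ and viewed, and the job is handed in when it is done.

Besides the shell and the picture viewer there is one more tool, called after "Request:" as name(argument=value, ...), one argument or row to a line, values as JSON. drive_tool: Moves the arm, as the interface text tells. Its arguments: {"type":"object","properties":{"slide":{"type":"array"},"turn":{"type":"array"},"grip":{"type":"array"},"grip_force":{"type":"number"}},"required":["slide","turn","grip"]}

```bash
ls; mkdir -p pics; python3 - <<'E'
from plant import arm
import cv2
s=arm.read_state(); print(s)
for n in ("side","top","wrist"):
    im,d=arm.capture(n); cv2.imwrite(f"pics/a_{n}.png",im)
    import numpy as np; np.save(f"pics/a_{n}_d.npy",d); 
    print(n,{k:np.round(v,4).tolist() for k,v in arm.camera_model(n).items()})
E
```

```text
pics
{'t': 0.0, 'q': array([ 1.10998642e+00,  3.42725910e-01,  1.52499791e+00,  7.11450695e-06,
        1.27538519e+00, -1.46006438e-01]), 'qvel': array([ 1.22041205e-03, -6.65436614e-04, -6.13059283e-04, -9.87055413e-05,
       -4.20169684e-04,  4.12515157e-04]), 'effort': array([-1.19668050e-03, -4.31251931e+01, -2.44216561e+01,  7.17147742e-02,
        5.61194227e-02, -1.75751538e-04]), 'tool_pos': array([0.16233826, 0.49880972, 0.19645001]), 'eef_rot': array([ 1.56753574e-01,  9.87637455e-01, -7.22530485e-04, -2.29771095e-04]), 'wrist_force': array([ 0.46264414, -0.39774839, -0.26717873]), 'ft_torque': array([-0.01396576, -0.00931394, -0.00152309]), 'grip_width': 0.09157976164691432}
side {'mtx': [[490.0601, 0.0, 241.5289], [0.0, 490.0601, 194.7221], [0.0, 0.0, 1.0]], 'dist_coeffs': [-0.1429, 0.0, 0.0, 0.0, 0.0], 'position': [-0.9615, -0.3922, 0.9365], 'rotation': [0.6743, -0.5391, 0.3129, -0.3961]}
top {'mtx': [[392.924, 0.0, 258.9677], [0.0, 392.924, 193.4487], [0.0, 0.0, 1.0]], 'dist_coeffs': [-0.0808, 0.0, 0.0, 0.0, 0.0], 'position': [0.4588, -0.0325, 1.2288], 'rotation': [0.709, -0.7044, 0.0258, -0.0198]}
wrist {'mtx': [[345.5993, 0.0, 257.3275], [0.0, 345.5993, 195.1485], [0.0, 0.0, 1.0]], 'dist_coeffs': [-0.0855, 0.0, 0.0, 0.0, 0.0], 'position': [0.0965, 0.5206, 0.3837], 'rotation': [0.8024, 0.5824, 0.0762, 0.1056]}
```

View pics/a_top.png

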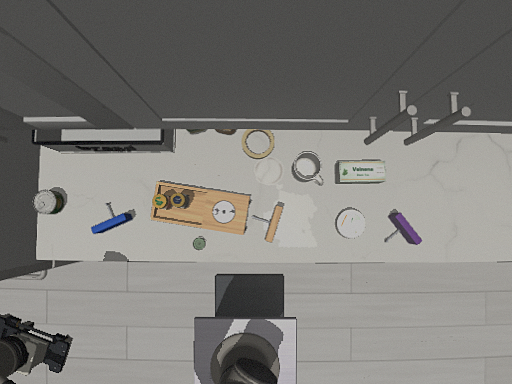

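View pics/a_side.png

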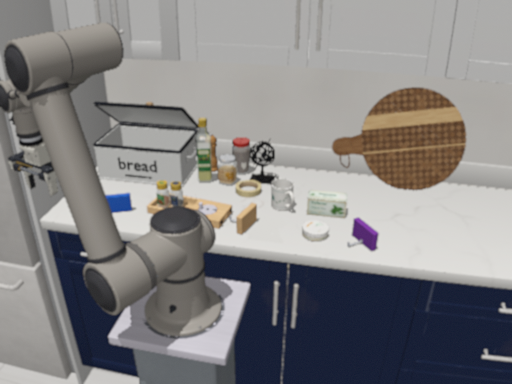

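View pics/a_wrist.png

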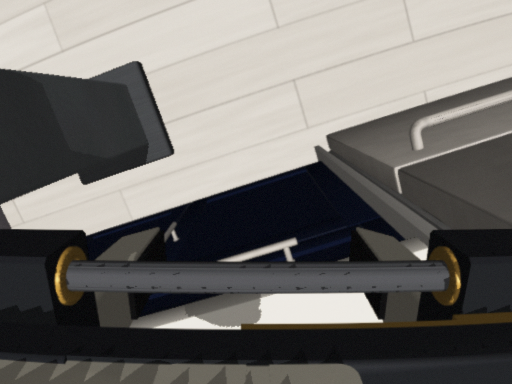

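The top view shows the tray at (200,207), the cam at (224,212), and the loose pale board at (274,222) with its bolt pointing left to the tray. The jars are at (160–178,200) and the tea light at (199,243). I'll zoom in on that area.

```bash
cat > h.py <<'E'
import numpy as np, cv2
from scipy.spatial.transform import Rotation as R
def ray(cm,px):
    p=cv2.undistortPoints(np.array(px,float).reshape(-1,1,2),np.array(cm["mtx"]),np.array(cm["dist_coeffs"])).reshape(-1,2)
    d=np.c_[p,np.ones(len(p))]@rot(cm).T
    return np.array(cm["position"]),d
def rot(cm):
    r=np.array(cm["rotation"]); return R.from_quat(r).as_matrix() if r.size==4 else r
def onz(cm,px,z):
    o,d=ray(cm,px); return o+d*((z-o[2])/d[:,2])[:,None]
def proj(cm,P):
    M=rot(cm); t=-M.T@np.array(cm["position"])
    return cv2.projectPoints(np.array(P,float).reshape(-1,1,3),cv2.Rodrigues(M.T)[0],t,np.array(cm["mtx"]),np.array(cm["dist_coeffs"]))[0].reshape(-1,2)
E
python3 - <<'E'
import cv2
im=cv2.imread("pics/a_top.png")[160:260,140:300]
cv2.imwrite("pics/a_topz.png",cv2.resize(im,(800,500),interpolation=cv2.INTER_CUBIC))
E
```

```text
(no output)
```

View pics/a_topz.png

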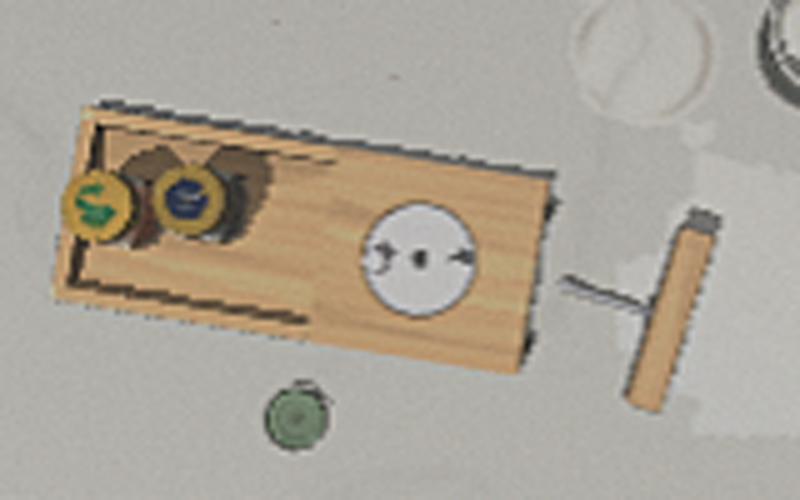

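```bash
python3 - <<'E'
from plant import arm
from h import *
cm=arm.camera_model("top")
z=lambda l:np.array(l,float)/5+[140,160]-0.4
t=onz(cm,z([(553,178),(520,373),(55,298),(85,107),(419,259)]),.032); print(t.round(4))
print(np.linalg.norm(t[0]-t[1]),np.linalg.norm(t[1]-t[2]))
b=onz(cm,z([(683,225),(718,233),(660,412),(625,398)]),.07); print(b.round(4),b.mean(0))
print(np.linalg.norm(b[0]-b[3]),np.linalg.norm(b[0]-b[1]))
print(onz(cm,z([(296,418)]),.015))
print("pin",onz(cm,z([(568,283)]),.02))
for p in (t[0]-t[1],t[1]-t[2],t[0]-t[3],b[0]-b[3],b[1]-b[2]): print(np.degrees(np.arctan2(p[1],p[0])))
print(onz(cm,[(307,167),(350,224),(361,171),(260,143)],.05))
print(R.from_quat(arm.read_state()['eef_rot']).as_matrix().round(3))
w=arm.camera_model("wrist"); s=arm.read_state(); M=R.from_quat(s['eef_rot']).as_matrix()
print("cam in tool",M.T@(np.array(w['position'])-s['tool_pos']), (M.T@rot(w)).round(3))
E
```

```text
[[ 0.5305 -0.0158  0.032 ]
 [ 0.4118  0.0034  0.032 ]
 [ 0.455   0.2878  0.032 ]
 [ 0.5722  0.2719  0.032 ]
 [ 0.4806  0.0654  0.032 ]]
0.12020693183276329 0.28767448129861795
[[ 0.5009 -0.0932  0.07  ]
 [ 0.4963 -0.1139  0.07  ]
 [ 0.391  -0.0802  0.07  ]
 [ 0.399  -0.0595  0.07  ]] [ 0.4468227  -0.08672283  0.07      ]
0.10732118440151146 0.021200593118092362
[[0.38251531 0.14151535 0.015     ]]
pin [[ 0.46665334 -0.02530558  0.02      ]]
-9.163034599825126
-98.64018741050164
-98.24698141312614
-18.298237990059235
-17.774879132401246
[[ 0.6160918  -0.18726537  0.05      ]
 [ 0.4445108  -0.31711033  0.05      ]
 [ 0.60539765 -0.35231116  0.05      ]
 [ 0.68835069 -0.04452461  0.05      ]]
[[-0.951  0.31  -0.001]
 [ 0.31   0.951 -0.001]
 [ 0.    -0.001 -1.   ]]
cam in tool [ 6.93932240e-02  1.35763150e-05 -1.87092955e-01] [[-0.    -0.966 -0.258]
 [ 1.    -0.     0.   ]
 [-0.    -0.258  0.966]]
```

Request:
drive_tool(
  slide=[
    [-0.032,-0.024,-0.0035],
    [-0.032,-0.024,-0.0035],
    [-0.032,-0.024,-0.0035],
    [-0.032,-0.024,-0.0035],
    [-0.032,-0.024,-0.0035],
    [-0.032,-0.024,-0.0035],
    [-0.032,-0.024,-0.0035],
    [-0.032,-0.024,-0.0035],
    [-0.032,-0.024,-0.0035],
    [-0.032,-0.024,-0.0035],
    [-0.032,-0.024,-0.0035],
    [-0.032,-0.024,-0.0035],
  ],
  turn=[0,0,0,0,0,0,0,0,0,0,0,0],
  grip=[0,0,0,0,0,0,0,0,0,0,0,0],
)

```text
t: 1.35
tool_pos: [0.4391, 0.1049, 0.2392]
eef_rot: [0.157, 0.988, 0.0, -0.0]
wrist_force: [0.0, 0.2, 0.2]
grip_width: 0.0919
```

Request:
drive_tool(
  slide=[
    [-0.032,-0.024,-0.0035],
    [-0.032,-0.024,-0.0035],
    [-0.032,-0.024,-0.0035],
    [-0.032,-0.024,-0.0035],
    [0,0,0],
    [0,0,0],
  ],
  turn=[0,0,0,0,0,0],
  grip=[0,0,0,0,0,0],
)

```text
t: 1.95
tool_pos: [0.5303, -0.0249, 0.2524]
eef_rot: [0.158, 0.988, 0.0, -0.001]
wrist_force: [-0.1, -0.4, 1.2]
grip_width: 0.0916
```

```bash
python3 - <<'E'
from plant import arm
import cv2,numpy as np
cm=arm.camera_model("wrist"); im,d=arm.capture("wrist"); cv2.imwrite("pics/b_wrist.png",im); np.save("pics/b_wd.npy",d)
import pickle; pickle.dump(cm,open("pics/b_cm.pkl","wb")); print(cm["position"])
s=arm.read_state();print(s['t'],s['tool_pos'],s['q'],s['wrist_force'])
E
```

```text
[ 0.46464888 -0.00342957  0.43959695]
2.0 [ 0.52992848 -0.02408572  0.25258001] [-1.90236637e-01  3.16061873e-01  1.40761614e+00  4.47022759e-04
  1.41937721e+00 -1.44596869e+00] [-0.48489596  0.22373733  0.78223593]
```

View pics/b_wrist.png

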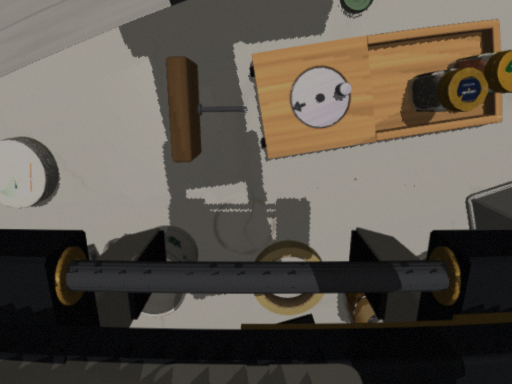

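The wrist view shows the board top at about (180,110), the bolt from (200,107) to the pin at (246,107), the tray face at x≈255–272, the cam at (320,97) and the peg at (345,89).

```bash
python3 - <<'E'
import cv2
im=cv2.imread("pics/b_wrist.png")[20:180,150:410]
cv2.imwrite("pics/b_z.png",cv2.resize(im,(780,480),interpolation=cv2.INTER_CUBIC))
E
```

```text
(no output)
```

View pics/b_z.png

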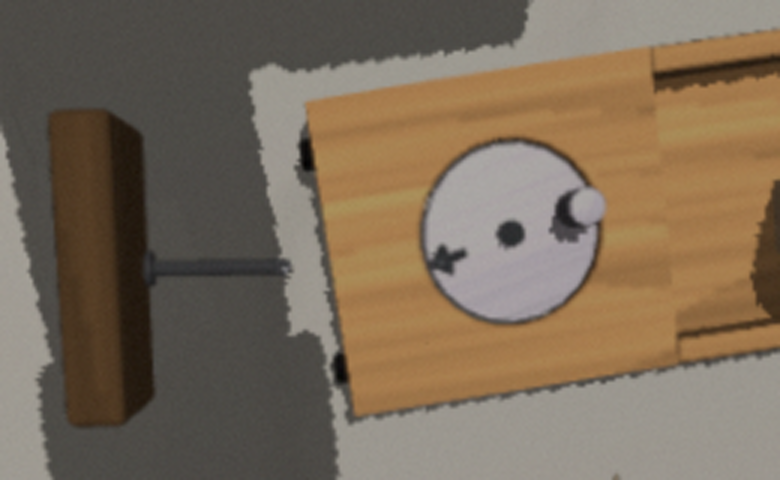

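```bash
cat > m.py <<'E'
from h import *
import pickle
cm=pickle.load(open("pics/b_cm.pkl","rb"))
z=lambda l:(np.array(l,float)+.5)/3+[150,20]-.5
im=cv2.imread("pics/b_wrist.png")
hsv=cv2.cvtColor(im,cv2.COLOR_BGR2HSV)
m=((hsv[...,1]<40)&(hsv[...,2]>120)).astype(np.uint8); m[:, :285]=0;m[:,355:]=0;m[:60]=0;m[135:]=0
cs,_=cv2.findContours(m,cv2.RETR_EXTERNAL,cv2.CHAIN_APPROX_NONE)
c=max(cs,key=cv2.contourArea); h=cv2.convexHull(c); P=onz(cm,h.reshape(-1,2),.032)
(e,r)=cv2.minEnclosingCircle(P[:,:2].astype(np.float32)); print("disc?",e,r)
cam=onz(cm,z([(511,234)]),.032)[0]; peg=onz(cm,z([(587,206)]),.056)[0]; arrow=onz(cm,z([(440,260)]),.032)[0]
t=onz(cm,z([(307,102),(354,416)]),.032)
ux=(t[1]-t[0])/np.linalg.norm(t[1]-t[0]); yaw=np.arctan2(ux[1],ux[0]); uy=np.array([-ux[1],ux[0],0])
print("tray corners",t,"w",np.linalg.norm(t[1]-t[0]),"yaw",np.degrees(yaw),"org from face",t.mean(0)+.07*uy)
print("cam axis",cam,"peg",peg,np.linalg.norm((peg-cam)[:2]))
a=peg-cam; print("cam_turn",yaw+np.pi/2-np.arctan2(a[1],a[0])); a=cam-arrow; print(yaw+np.pi/2-np.arctan2(a[1],a[0]))
b=onz(cm,z([(49,112),(105,110),(123,426),(68,426)]),.07)
print("board",b,b.mean(0)); 
for i,j in((0,1),(0,3),(1,2)): v=b[j]-b[i];print(np.linalg.norm(v),np.degrees(np.arctan2(v[1],v[0])))
bb=onz(cm,z([(142,136),(153,398)]),.0);v=bb[1]-bb[0]; print("low front edge",bb,np.linalg.norm(v),np.degrees(np.arctan2(v[1],v[0])))
print("pin",onz(cm,z([(286,266)]),.024),"rod root",onz(cm,z([(150,268)]),.0095))
for p,zz in(((468,88),.106),((510,68),.106)): q=onz(cm,[p],zz)[0]-cam; print("jar tray",q@ux,q@uy)
E
python3 m.py
```

```text
disc? (0.47928449511528015, 0.06936268508434296) 0.034917090088129044
tray corners [[ 0.41059057  0.00830914  0.032     ]
 [ 0.52843712 -0.0111562   0.032     ]] w 0.11944332545359837 yaw -9.37916558088951 org from face [0.48092155 0.06764068 0.032     ]
cam axis [0.48017822 0.06731714 0.032     ] peg [0.47810654 0.09201643 0.056     ] 0.02478601831070167
cam_turn -0.24737725224736495
-0.19899391942060873
board [[ 0.39058897 -0.07684252  0.07      ]
 [ 0.39625462 -0.05848836  0.07      ]
 [ 0.49985686 -0.09070209  0.07      ]
 [ 0.49354156 -0.10971378  0.07      ]] [ 0.4450605  -0.08393669  0.07      ]
0.01920870837010015 72.84534542924776
0.10807291276661239 -17.707528115709373
0.10849492888780349 -17.272380639855907
low front edge [[ 3.97656106e-01 -5.81889226e-02  5.55111512e-17]
 [ 4.99285156e-01 -9.07403109e-02  0.00000000e+00]] 0.10671483845411707 -17.760059601673955
pin [[ 0.46504303 -0.01849955  0.024     ]] rod root [[ 0.4483876  -0.07163572  0.0095    ]]
jar tray 0.009369159993831885 0.13091081645604322
jar tray -0.004694608784669701 0.1755342970649235
```

Request:
drive_tool(
  slide=[
    [0.0205,-0.0279,0.03],
    [0.0205,-0.0279,0.04],
    [0.0205,-0.0278,0.04],
    [0,0,0.04],
    [0,0,0.03],
    [0,0,0.02],
    [0,0,0],
    [0,0,0],
  ],
  turn=[-0.5,0,0,0,0,0,0,0],
  grip=[0,0,0,0,0,0,0,0],
)

```text
t: 2.8
tool_pos: [0.4495, -0.0823, 0.0581]
eef_rot: [0.152, 0.988, 0.0, 0.0]
wrist_force: [0.5, 0.3, 0.4]
grip_width: 0.0919
```

Request:
drive_tool(
  slide=[
    [0,0,0],
  ],
  turn=[0],
  grip=[0],
)

```text
t: 2.9
tool_pos: [0.4504, -0.0829, 0.0588]
eef_rot: [0.152, 0.988, -0.0, 0.001]
wrist_force: [-0.0, 0.3, 0.5]
grip_width: 0.0916
```

```bash
python3 - <<'E'
from plant import arm
import cv2,numpy as np
for i in range(3):
    s=arm.read_state();print(s['t'],s['tool_pos'],s['wrist_force'],s['eef_rot'])
im,d=arm.capture("side"); cv2.imwrite("pics/c_s.png",cv2.resize(im[180:280,130:300],(800,470)))
cm=arm.camera_model("wrist");im,d=arm.capture("wrist"); cv2.imwrite("pics/c_w.png",im)
E
```

```text
2.9 [ 0.4503861  -0.08291163  0.05882698] [-0.03321986  0.28169794  0.46129616] [ 1.51995071e-01  9.88380460e-01 -1.71347200e-04  1.23889814e-03]
2.9 [ 0.4503861  -0.08291163  0.05882698] [-0.03321986  0.28169794  0.46129616] [ 1.51995071e-01  9.88380460e-01 -1.71347200e-04  1.23889814e-03]
2.9 [ 0.4503861  -0.08291163  0.05882698] [-0.03321986  0.28169794  0.46129616] [ 1.51995071e-01  9.88380460e-01 -1.71347200e-04  1.23889814e-03]
```

View pics/c_w.png

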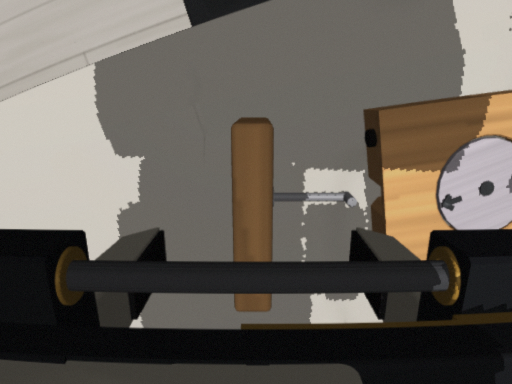

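Request:
drive_tool(
  slide=[
    [0.0042,-0.002,0.0104],
    [0,0,0.0104],
    [0,0,0],
    [0,0,0],
    [0,0,0],
    [0,0,0],
    [0,0,0],
    [0,0,0],
    [0,0,0],
  ],
  turn=[0,0,0,0,0,0,0,0,0],
  grip=[0,0,0.85,0.85,0.85,0.85,0.85,0.85,0.85],
  grip_force=25,
)

```text
t: 3.9
tool_pos: [0.4449, -0.0838, 0.0367]
eef_rot: [0.152, 0.988, 0.0, 0.0]
wrist_force: [-0.1, -0.5, 0.1]
grip_width: 0.0404
```

Request:
drive_tool(
  slide=[
    [0,0,0],
    [0,0,0],
  ],
  turn=[0,0],
  grip=[0.9,0.9],
)

```text
t: 4.1
tool_pos: [0.4449, -0.0838, 0.0367]
eef_rot: [0.152, 0.988, 0.0, -0.0]
wrist_force: [0.6, -0.6, 0.9]
grip_width: 0.0245
```

```bash
python3 - <<'E'
from plant import arm
import cv2,numpy as np
s=arm.read_state();print(s)
im,d=arm.capture("wrist"); cv2.imwrite("pics/d_w.png",im)
E
```

```text
{'t': 4.1, 'q': array([-3.55790546e-01,  4.24961438e-01,  1.92462119e+00,  1.17230688e-04,
        7.92034834e-01, -1.62058327e+00]), 'qvel': array([ 6.92366833e-04,  1.85979681e-05,  6.97525496e-04,  4.98263023e-04,
       -3.19696091e-04, -3.30507922e-04]), 'effort': array([ 1.66956783e-03, -3.95167387e+01, -1.65648580e+01, -2.87171791e-02,
        8.00532242e-02,  1.71430192e-04]), 'tool_pos': array([ 0.44489146, -0.08378824,  0.03666057]), 'eef_rot': array([ 1.52446239e-01,  9.88311764e-01,  4.33638504e-05, -3.74533077e-06]), 'wrist_force': array([ 0.64753395, -0.57174968,  0.90278432]), 'ft_torque': array([-0.05209885, -0.01967969,  0.02922231]), 'grip_width': 0.024473057306452606}
```

View pics/d_w.png

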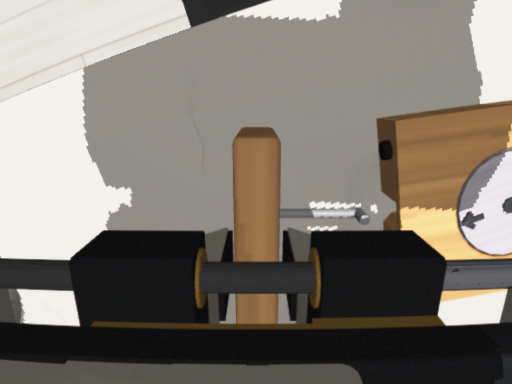

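Request:
drive_tool(
  slide=[
    [0,0,0],
    [0,0,0],
    [0,0,0],
    [0,0,-0.0015],
    [0,0,0],
    [0,0,0],
    [-0.0055,0,0],
    [-0.0055,0,0],
    [0,0,0],
    [0,0,0],
  ],
  turn=[0,0,0,0,-4.2,-4.3,0,0,0,0],
  grip=[0.9,0.9,0.9,0.9,0.9,0.9,0.9,0.9,0.9,0.9],
  grip_force=30,
)

```text
t: 5.15
tool_pos: [0.4558, -0.0855, 0.038]
eef_rot: [0.079, 0.997, 0.0, -0.0]
wrist_force: [-0.1, 0.8, -3.5]
grip_width: 0.0213
```

```bash
python3 - <<'E'
from plant import arm
import cv2,numpy as np,pickle
s=arm.read_state();print(s['t'],s['tool_pos'],s['eef_rot'],s['wrist_force'],s['grip_width'])
cm=arm.camera_model("wrist"); pickle.dump(cm,open("pics/e_cm.pkl","wb"))
im,d=arm.capture("wrist"); cv2.imwrite("pics/e_w.png",im)
cv2.imwrite("pics/e_wz.png",cv2.resize(im[90:240,220:480],(780,450),interpolation=cv2.INTER_CUBIC))
im,d=arm.capture("top"); cv2.imwrite("pics/e_t.png",im)
cv2.imwrite("pics/e_tz.png",cv2.resize(im[160:260,140:300],(800,500),interpolation=cv2.INTER_CUBIC))
E
```

```text
5.15 [ 0.45580998 -0.08545351  0.03798541] [ 7.91659506e-02  9.96861428e-01  1.11551350e-04 -1.81145561e-04] [-0.133846    0.78169218 -3.53698813] 0.021262888450679435
```

View pics/e_wz.png

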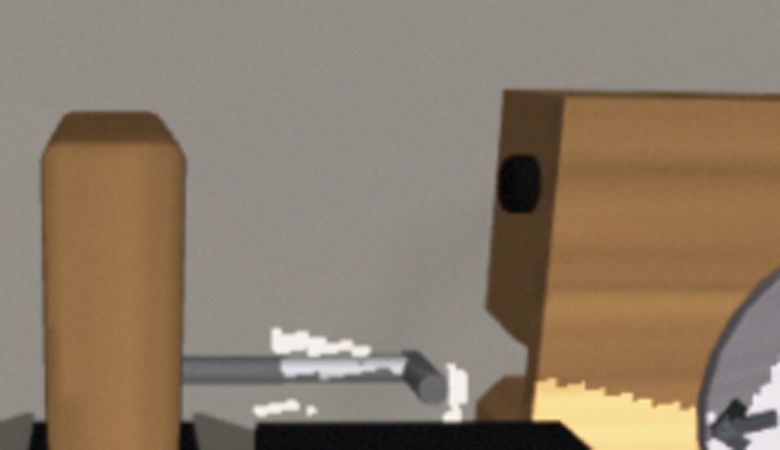

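View pics/e_tz.png

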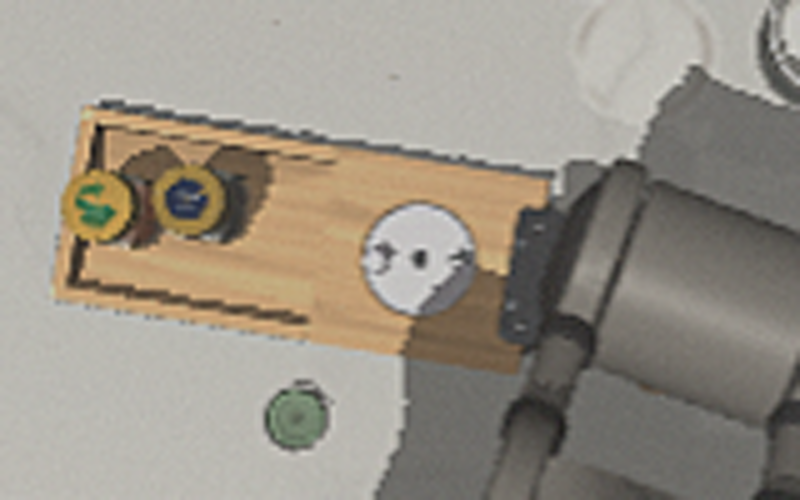

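```bash
cat > f.py <<'E'
from h import *
import pickle
cm=pickle.load(open("pics/e_cm.pkl","rb"))
z=lambda l:(np.array(l,float)+.5)/3+[220,90]-.5
f=onz(cm,z([(488,305),(479,412)]),0.0); print("flare",f,np.linalg.norm(f[1]-f[0]),"mid",f.mean(0))
v=f[1]-f[0];print(np.degrees(np.arctan2(v[1],v[0])))
pin=onz(cm,z([(432,386)]),.0253)[0]; print("pin",pin)
e=onz(cm,z([(565,96),(528,418)]),.032); v=e[1]-e[0]; print("face top edge yaw",np.degrees(np.arctan2(v[1],v[0])),e)
te=onz(cm,z([(565,96),(778,100)]),.032); v=te[1]-te[0]; print("side edge",np.degrees(np.arctan2(v[1],v[0])))
b=onz(cm,z([(133,418),(127,145)]),.071);v=b[0]-b[1];print("board front edge?",np.degrees(np.arctan2(v[1],v[0])))
for w in(-9,-9.5):
  w=np.radians(w);ux=np.array([np.cos(w),np.sin(w),0]);print("pin x minus slot x",(pin-f.mean(0))@ux)
  print("pin x minus camaxis",(pin-[.4802,.0675,0])@ux,(pin-[.4802,.0675,0])@[-ux[1],ux[0],0])
E
python3 f.py
```

```text
flare [[ 4.57588023e-01  4.67885709e-04  0.00000000e+00]
 [ 4.83076923e-01 -3.26132634e-03  0.00000000e+00]] 0.02576026072921225 mid [ 0.47033247 -0.00139672  0.        ]
-8.323733817083566
pin [ 0.4650263  -0.02063096  0.0253    ]
face top edge yaw -9.723419224272888 [[ 0.40970936  0.00723874  0.032     ]
 [ 0.47242716 -0.0035082   0.032     ]]
side edge 81.1048334171382
board front edge? -7.637186545722439
pin x minus slot x -0.002231951548660917
pin x minus camaxis -0.0012001715873731908 -0.08941961103702459
pin x minus slot x -0.002058841159860207
pin x minus camaxis -0.0004198024785512888 -0.08942667955219466
```

Request:
drive_tool(
  slide=[
    [-0.0013,0,0],
    [0,0.012,0],
    [0,0.014,0],
    [0,0.012,0],
    [0,0.007,0],
    [0,0,0],
  ],
  turn=[0,0,0,0,0,0],
  grip=[0.9,0.9,0.9,0.9,0.9,0.9],
)

```text
t: 5.85
tool_pos: [0.4642, -0.0402, 0.0382]
eef_rot: [0.078, 0.997, 0.0, -0.0]
wrist_force: [-0.9, -0.7, -4.3]
grip_width: 0.0214
```

```bash
python3 - <<'E'
from plant import arm
import cv2,numpy as np,pickle
s=arm.read_state();print(s['t'],s['tool_pos'],s['eef_rot'],s['wrist_force'],s['ft_torque'],s['grip_width'])
cm=arm.camera_model("wrist"); pickle.dump(cm,open("pics/f_cm.pkl","wb"))
im,d=arm.capture("wrist"); cv2.imwrite("pics/f_w.png",im)
cv2.imwrite("pics/f_wz.png",cv2.resize(im[90:240,200:460],(780,450),interpolation=cv2.INTER_CUBIC))
E
```

```text
5.85 [ 0.46416242 -0.04015708  0.03815876] [ 7.79267926e-02  9.96959080e-01  8.38661541e-05 -3.30418251e-05] [-0.85662625 -0.72710293 -4.29467027] [0.0220896  0.05325956 0.01020812] 0.02141022501606903
```

View pics/f_wz.png

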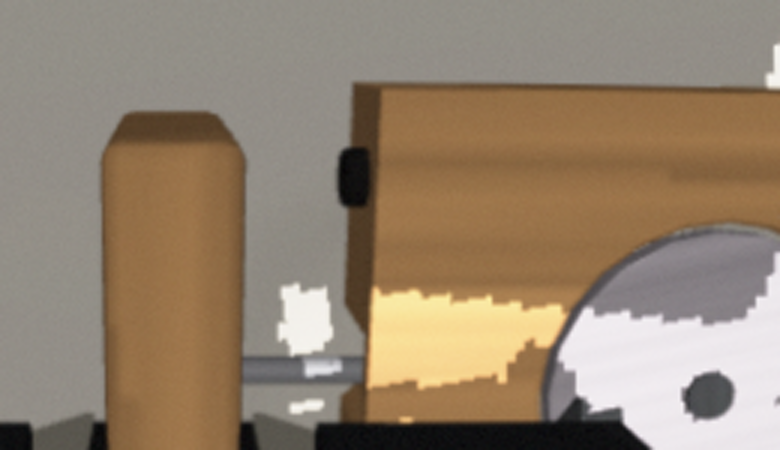

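The bolt rod, at crop row 369, enters the slot freely and the wrist shows no side force. I'm advancing further.

Request:
drive_tool(
  slide=[
    [0,0.008,0],
    [0,0.007,0],
    [0,0.004,0],
    [0,0,0],
  ],
  turn=[0,0,0,0],
  grip=[0.9,0.9,0.9,0.9],
)

```text
t: 6.3
tool_pos: [0.4671, -0.022, 0.0381]
eef_rot: [0.078, 0.997, 0.0, -0.0]
wrist_force: [0.1, -1.2, -3.4]
grip_width: 0.0217
```

Request:
drive_tool(
  slide=[
    [0,0.003,0],
    [0,0,0],
  ],
  turn=[0,0],
  grip=[0.9,0.9],
)

```text
t: 6.5
tool_pos: [0.4676, -0.0194, 0.0382]
eef_rot: [0.079, 0.997, 0.0, 0.0]
wrist_force: [-0.6, 0.1, -3.5]
grip_width: 0.0215
```

Request:
drive_tool(
  slide=[
    [0,0.002,0],
    [0,0,0],
  ],
  turn=[0,0],
  grip=[0.9,0.9],
)

```text
t: 6.7
tool_pos: [0.4679, -0.0175, 0.0382]
eef_rot: [0.079, 0.997, 0.0, 0.0]
wrist_force: [-0.6, 0.1, -4.0]
grip_width: 0.021
```

```bash
python3 - <<'E'
from plant import arm
import cv2,numpy as np,pickle
s=arm.read_state();print(s['t'],s['tool_pos'],s['eef_rot'],s['wrist_force'],s['ft_torque'],s['grip_width'])
cm=arm.camera_model("wrist"); pickle.dump(cm,open("pics/g_cm.pkl","wb"))
im,d=arm.capture("wrist"); cv2.imwrite("pics/g_w.png",im)
cv2.imwrite("pics/g_wz.png",cv2.resize(im[90:240,200:360],(800,750),interpolation=cv2.INTER_CUBIC)[:600])
E
```

```text
6.7 [ 0.46793275 -0.01752048  0.03816585] [7.87858716e-02 9.96891561e-01 3.49605212e-05 3.57322130e-05] [-0.5807403   0.1125559  -4.01119902] [-0.07651929  0.02779371 -0.02680002] 0.021005293113928555
```

View pics/g_wz.png

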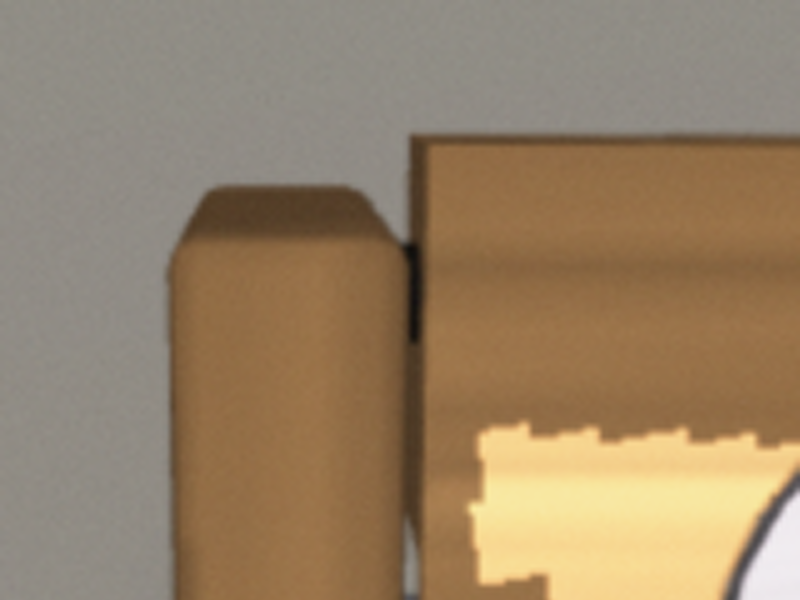

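Request:
drive_tool(
  slide=[
    [0,0.0015,0],
    [0,0,0],
    [0,0,0],
  ],
  turn=[0,0,0],
  grip=[0.9,0.9,0.9],
)

```text
t: 7.05
tool_pos: [0.4682, -0.0162, 0.0382]
eef_rot: [0.079, 0.997, -0.0, 0.0]
wrist_force: [-0.7, -2.0, -3.1]
grip_width: 0.0212
```

Request:
drive_tool(
  slide=[
    [0,0.001,0],
    [0,0,0],
    [0,0,0],
  ],
  turn=[0,0,0],
  grip=[0.9,0.9,0.9],
)

```text
t: 7.35
tool_pos: [0.4683, -0.0153, 0.0382]
eef_rot: [0.079, 0.997, -0.0, 0.0]
wrist_force: [-0.9, -1.0, -3.6]
grip_width: 0.0211
```

Request:
drive_tool(
  slide=[
    [0,0.001,0],
    [0,0,0],
    [0,0,0],
  ],
  turn=[0,0,0],
  grip=[0.9,0.9,0.9],
)

```text
t: 7.65
tool_pos: [0.4685, -0.0142, 0.0382]
eef_rot: [0.079, 0.997, -0.0, 0.0]
wrist_force: [-1.0, -3.5, -2.0]
grip_width: 0.021
```

Request:
drive_tool(
  slide=[
    [0,0,0.0008],
    [0,0,0.0006],
    [0,0,0],
    [0,0,0],
  ],
  turn=[0,0,0,0],
  grip=[0.9,0.9,0.9,0.9],
)

```text
t: 8.05
tool_pos: [0.4685, -0.0142, 0.0368]
eef_rot: [0.079, 0.997, 0.0, 0.0]
wrist_force: [-1.2, -2.7, -1.0]
grip_width: 0.0213
```

```bash
python3 - <<'E'
from plant import arm
import cv2,numpy as np,pickle
for i in range(4):
    s=arm.read_state();print(s['t'],s['tool_pos'],s['wrist_force'],s['ft_torque']);im,d=arm.capture("wrist")
E
```

```text
8.05 [ 0.46850486 -0.01417014  0.03677979] [-1.23849863 -2.7425956  -0.97584201] [-0.75141008  0.13567246  0.02343722]
8.1 [ 0.46854083 -0.01416115  0.03679832] [-1.2015848  -3.2518474  -1.56597473] [-0.80355279  0.13830237  0.0344099 ]
8.15 [ 0.4685217  -0.01414421  0.03678659] [-0.72365622 -3.49436931 -0.58628676] [-0.79676325  0.17961148  0.02917666]
8.2 [ 0.46848004 -0.01414788  0.03677211] [-1.44238539 -3.57763131 -0.98308997] [-0.71433491  0.12401978  0.05999763]
```

Request:
drive_tool(
  slide=[
    [0,0,0],
    [0,0,0],
    [0,0,0],
    [0,0,0],
    [0,0,0],
    [0,0,-0.01],
    [0,0,-0.03],
    [0,0,-0.04],
    [0,0,-0.04],
    [0,0,0],
    [0,0,0],
  ],
  turn=[0,0,0,0,0,0,0,0,0,0,0],
  grip=[0.6,0.6,0.6,0.6,0.6,0.6,0.6,0.6,0.6,0.6,0.6],
)

```text
t: 9.35
tool_pos: [0.4688, -0.0141, 0.1579]
eef_rot: [0.079, 0.997, -0.0, 0.001]
wrist_force: [0.1, 0.3, -0.2]
grip_width: 0.0369
```

```bash
python3 - <<'E'
from plant import arm
import cv2,numpy as np,pickle
s=arm.read_state();print(s['t'],s['tool_pos'],s['eef_rot'],s['q'],s['wrist_force'],s['grip_width'])
cm=arm.camera_model("wrist"); pickle.dump(cm,open("pics/k_cm.pkl","wb"))
im,d=arm.capture("wrist"); cv2.imwrite("pics/k_w.png",im)
E
```

```text
9.35 [ 0.46882913 -0.01414899  0.15792247] [ 7.87496460e-02  9.96893578e-01 -7.97217480e-05  1.29684768e-03] [-1.93888975e-01  2.77138531e-01  1.73497060e+00  1.54335178e-04
  1.12688868e+00 -1.60708873e+00] [ 0.10197345  0.34903037 -0.23929698] 0.03685761383174692
```

View pics/k_w.png

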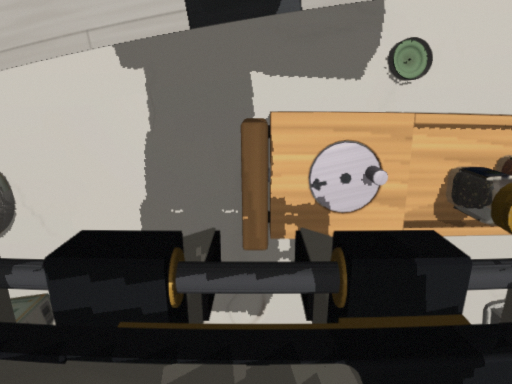

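```bash
python3 - <<'E'
import cv2
im=cv2.imread("pics/k_w.png")[100:260,230:400]
cv2.imwrite("pics/k_z.png",cv2.resize(im,(680,640),interpolation=cv2.INTER_CUBIC)[:600])
E
```

```text
(no output)
```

View pics/k_z.png

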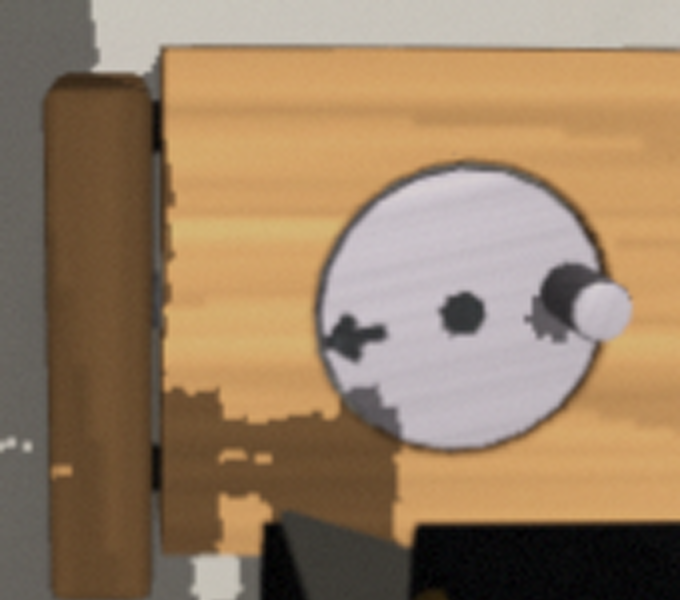

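```bash
python3 - <<'E'
from h import *
import pickle
cm=pickle.load(open("pics/k_cm.pkl","rb"))
z=lambda l:(np.array(l,float)+.5)/4+[230,100]-.5
cam=onz(cm,z([(463,313)]),.032)[0];peg=onz(cm,z([(602,311)]),.056)[0]
# disc ellipse edge extents
pts=onz(cm,z([(316,305),(607,305),(462,161),(455,452)]),.032); print("disc pts",pts, pts.mean(0))
print("cam",cam,"peg",peg,np.linalg.norm((peg-cam)[:2]))
fe=onz(cm,z([(163,47),(163,553)]),.032); v=fe[1]-fe[0]; yaw=np.arctan2(v[1],v[0]); print("tray",fe,np.linalg.norm(v),np.degrees(yaw))
ux=np.array([np.cos(yaw),np.sin(yaw),0]);uy=np.array([-ux[1],ux[0],0]); print("org from face",fe.mean(0)+.07*uy)
a=peg-cam; print("turn",yaw+np.pi/2-np.arctan2(a[1],a[0]))
O=fe.mean(0)+.07*uy
b=onz(cm,z([(47,88),(150,88),(152,598),(52,598)]),.07)
for p in b: print("board",(p-O)@ux,(p-O)@uy)
print((cam-O)@ux,(cam-O)@uy)
E
```

```text
disc pts [[0.47260097 0.03350524 0.032     ]
 [0.48321252 0.10112379 0.032     ]
 [0.44468555 0.07039248 0.032     ]
 [0.51343397 0.06222774 0.032     ]] [0.47848325 0.06681232 0.032     ]
cam [0.47983796 0.06724095 0.032     ] peg [0.47797117 0.09194226 0.056     ] 0.02477174252040944
tray [[ 0.40939845  0.0071707   0.032     ]
 [ 0.52783688 -0.01055568  0.032     ]] 0.11975762292880782 -8.512133076911514
org from face [0.47897898 0.06753643 0.032     ]
turn -0.2239955523495265
board -0.05319574330465053 -0.09410160994459903
board -0.052997253290710804 -0.07396574012705684
board 0.0547709011335525 -0.07377354504933817
board 0.05456446551883885 -0.09532587342116047
0.0008932451423465843 -0.00016507403887571
```

The gap is even and parallel, with the board at y ≈ -84 mm and x ≈ +1 mm, and the cam still at about -0.22 rad. Next I'll move the gripper over the peg and turn it so the jaws lie across the peg's path.

Request:
drive_tool(
  slide=[
    [0.0025,0.0354,0],
    [0.0025,0.0354,0],
    [0.0025,0.0354,0],
    [0,0,0],
    [0,0,0],
    [0,0,0],
    [0,0,0],
    [0,0,0],
    [0,0,0],
  ],
  turn=[0,0,0,-8,-8,-8,-8,-8,-8],
  grip=[0.6,0.6,0.6,0.6,0.6,0.6,0.6,0.6,0.6],
  grip_force=60,
)

```text
t: 10.3
tool_pos: [0.4766, 0.0919, 0.1551]
eef_rot: [-0.336, 0.942, 0.001, -0.002]
wrist_force: [-0.7, -0.8, 0.1]
grip_width: 0.0369
```

Request:
drive_tool(
  slide=[
    [0,0,0],
    [0,0,0],
    [0,0,0],
    [0,0,0],
    [0,0,0],
    [0,0,0],
    [0,0,0],
  ],
  turn=[-8,-8,-8,-8,-7,0,0],
  grip=[0.6,0.6,0.6,0.6,0.6,0.6,0.6],
)

```text
t: 11.0
tool_pos: [0.477, 0.0919, 0.1557]
eef_rot: [-0.628, 0.778, 0.001, -0.001]
wrist_force: [-0.1, -0.3, -0.1]
grip_width: 0.0367
```

```bash
cat > st.py <<'E'
from plant import arm
from h import *
C=np.array([.4796,.0673])
def st():
    s=arm.read_state();q=s['eef_rot'];psi=np.degrees(2*np.arctan2(q[1],q[0]))
    r=s['tool_pos'][:2]-C; al=np.degrees(np.arctan2(r[1],r[0])); tg=np.array([np.sin(np.radians(al)),-np.cos(np.radians(al))]); rr=np.array([-tg[1],tg[0]])
    print('t',s['t'],'pos',s['tool_pos'].round(4),'psi %.2f alpha %.2f r %.4f'%(psi,al,np.hypot(*r)),'F',s['wrist_force'].round(1),'Ftan %.1f Frad %.1f'%(s['wrist_force'][:2]@tg,s['wrist_force'][:2]@rr),'q',s['q'].round(2),'w %.4f'%s['grip_width'])
    return s
if __name__=="__main__":
    import sys
    st()
    if len(sys.argv)>1:
        cm=arm.camera_model("wrist"); import pickle; pickle.dump(cm,open(f"pics/{sys.argv[1]}_cm.pkl","wb"))
        im,d=arm.capture("wrist"); cv2.imwrite(f"pics/{sys.argv[1]}_w.png",im)
E
python3 st.py l
```

```text
t 11.0 pos [0.477  0.0919 0.1557] psi 257.77 alpha 95.93 r 0.0248 F [-0.1 -0.3 -0.1] Ftan -0.1 Frad -0.3 q [ 0.03  0.31  1.69  0.    1.14 -2.9 ] w 0.0367
```

View pics/l_w.png

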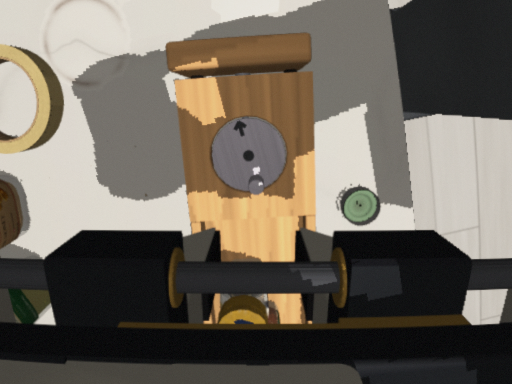

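The peg top at (256,183) is centred between the jaws at column ~257, so I'm descending.

Request:
drive_tool(
  slide=[
    [0,0,0.03],
    [0,0,0.03],
    [0,0,0.03],
    [0,0,0.01],
    [0,0,0.006],
    [0,0,0],
    [0,0,0],
  ],
  turn=[0,0,0,0,0,0,0],
  grip=[0.6,0.6,0.6,0.6,0.6,0.6,0.6],
)

```text
t: 11.75
tool_pos: [0.4786, 0.092, 0.0518]
eef_rot: [-0.629, 0.777, -0.001, 0.001]
wrist_force: [0.1, -0.3, 0.0]
grip_width: 0.0368
```

```bash
python3 st.py m
```

```text
t 11.75 pos [0.4786 0.092  0.0518] psi 257.94 alpha 92.38 r 0.0247 F [ 0.1 -0.3  0. ] Ftan 0.1 Frad -0.3 q [ 0.03  0.45  1.82  0.    0.87 -2.9 ] w 0.0368
```

View pics/m_w.png

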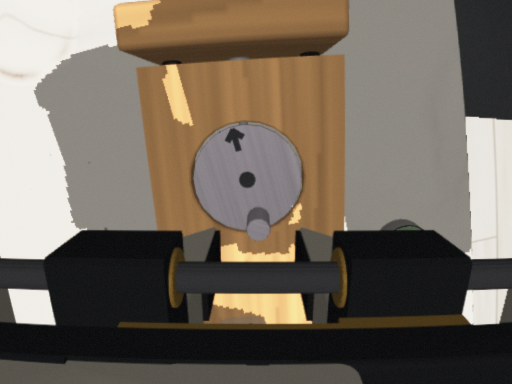

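Request:
drive_tool(
  slide=[
    [0,0,0.005],
    [0,0,0.0035],
    [0,0,0],
    [0,0,0],
    [0,0,0],
    [0,0,0],
  ],
  turn=[0,0,0,0,0,0],
  grip=[0.7,0.81,0.81,0.81,0.81,0.81],
)

```text
t: 12.4
tool_pos: [0.4778, 0.0919, 0.0423]
eef_rot: [-0.629, 0.777, -0.0, 0.0]
wrist_force: [-0.6, 0.1, 0.2]
grip_width: 0.0174
```

```bash
python3 st.py; python3 - <<'E'
import numpy as np
r=.025;d=np.radians(15.7)
for D in (8,6,5,4,2,1):
    a=np.radians(D);L=2*r*np.sin(a/2);p=np.pi/2-a/2+d
    print(D,L*np.cos(p),-L*np.sin(p))
E
```

```text
t 12.4 pos [0.4778 0.0919 0.0423] psi 257.96 alpha 94.13 r 0.0247 F [-0.6  0.1  0.2] Ftan -0.6 Frad 0.2 q [ 0.03  0.46  1.83  0.    0.85 -2.9 ] w 0.0174
8 -0.0007072863322089369 -0.003415356513939289
6 -0.0005752930665593695 -0.0025527766602715263
5 -0.000498026252928411 -0.0021233457647571604
4 -0.000413276604882175 -0.0016953287654837786
2 -0.00022143433927918472 -0.0008440574977561236
1 -0.00011440015873495059 -0.00042106253477645
```

Request:
drive_tool(
  slide=[
    [-0.0005,-0.0021,-0.001],
    [-0.0005,-0.0021,0],
    [-0.0005,-0.0021,0],
    [-0.0005,-0.0021,0],
    [-0.0005,-0.0021,0],
    [-0.0005,-0.0021,0],
  ],
  turn=[5,5,5,5,5,5],
  grip=[0.81,0.81,0.81,0.81,0.81,0.81],
)

```text
t: 13.0
tool_pos: [0.4904, 0.0895, 0.0434]
eef_rot: [-0.405, 0.914, 0.0, 0.0]
wrist_force: [-0.8, -0.3, 0.4]
grip_width: 0.0175
```

```bash
python3 st.py n
```

```text
t 13.0 pos [0.4904 0.0895 0.0434] psi 227.76 alpha 63.98 r 0.0247 F [-0.8 -0.3  0.4] Ftan -0.6 Frad -0.6 q [ 0.03  0.48  1.8   0.    0.87 -2.38] w 0.0175
```

View pics/n_w.png

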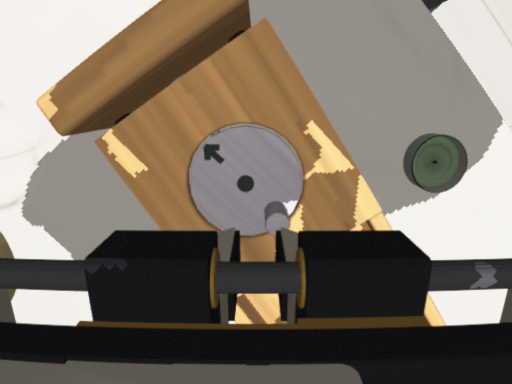

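```bash
python3 - <<'E'
from plant import arm
from h import *
import pickle
cm=pickle.load(open("pics/n_cm.pkl","rb"));s=arm.read_state();M=R.from_quat(s['eef_rot']).as_matrix()
P=[s['tool_pos']+M@np.array(v) for v in ((0,0,0),(.0095,.00875,0),(.0095,-.00875,0),(.0095,.00875,-.013),(.0095,-.00875,-.013),(0.0,0,-.0126))]
print(proj(cm,P))
c=onz(cm,[(245.5,183)],.032)[0];p=onz(cm,[(276,211)],.056)[0];p2=onz(cm,[(277,222)],.056)[0]
print(c,p,p2)
for x in(p,p2): 
  a=x-c;print(np.degrees(np.arctan2(a[1],a[0])),np.hypot(a[0],a[1]),M.T@(x-s['tool_pos']))
E
python3 -c "
import cv2
im=cv2.imread('pics/n_w.png')[110:300,180:340]
cv2.imwrite('pics/n_z.png',cv2.resize(im,(505,600),interpolation=cv2.INTER_CUBIC))"
```

```text
[[256.69260861 227.63126955]
 [272.15174813 211.9531312 ]
 [241.34800481 211.84442207]
 [273.18355962 219.42303405]
 [240.2823096  219.30811484]
 [256.67291873 235.77021914]]
[0.47968524 0.06734839 0.032     ] [0.47372046 0.08582048 0.056     ] [0.47740347 0.09080157 0.056     ]
107.89564949822447 0.019411255100982874 [ 0.01409365  0.01018235 -0.01265536]
95.55684467982609 0.023563920298684947 [ 0.0079329   0.0108311  -0.01265315]
```

View pics/n_z.png

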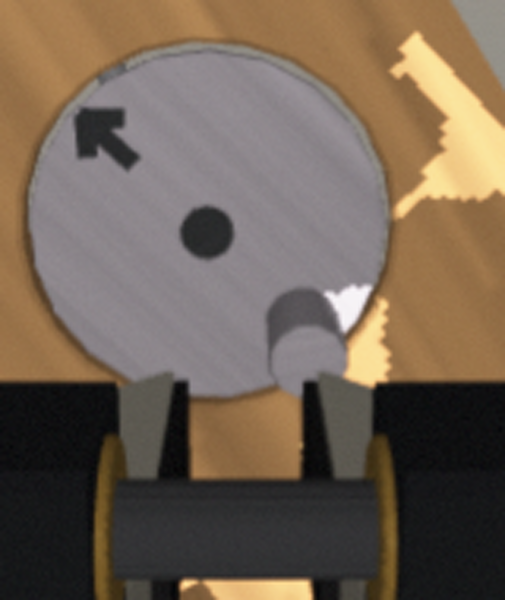

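```bash
python3 - <<'E'
from plant import arm
from h import *
cm=arm.camera_model("wrist");s=arm.read_state();M=R.from_quat(s['eef_rot']).as_matrix()
im,d=arm.capture("wrist"); np.save("pics/n_d.npy",d)
def pt(u,v):
    o,r=ray(cm,[(u,v)]); return M.T@(o+r[0]*d[v,u]-s['tool_pos'])
for v in (224,228,230,232,234,238,245): 
    for u in (222,228,232,236,240,278,282,286,292): print((u,v),round(float(d[v,u]),3),(pt(u,v)*1000).round(0),end=' ')
    print()
E
```

```text
(222, 224) 0.211 [ -2. -22.  12.] (228, 224) 0.212 [ -2. -18.  13.] (232, 224) 0.211 [ -2. -15.  12.] (236, 224) 0.21 [ -2. -13.  11.] (240, 224) 0.21 [ -2. -10.  11.] (278, 224) 0.185 [  7.  11. -13.] (282, 224) 0.185 [  7.  13. -13.] (286, 224) 0.186 [  6.  15. -12.] (292, 224) 0.211 [-2. 21. 12.] 
(222, 228) 0.212 [ -5. -22.  12.] (228, 228) 0.211 [ -5. -18.  12.] (232, 228) 0.167 [ 11. -12. -30.] (236, 228) 0.213 [ -5. -13.  13.] (240, 228) 0.211 [ -5. -11.  12.] (278, 228) 0.186 [  4.  11. -12.] (282, 228) 0.167 [ 11.  12. -30.] (286, 228) 0.185 [  4.  15. -13.] (292, 228) 0.211 [-5. 21. 12.] 
(222, 230) 0.212 [ -6. -22.  12.] (228, 230) 0.165 [ 11. -14. -32.] (232, 230) 0.164 [ 11. -12. -33.] (236, 230) 0.211 [ -6. -13.  11.] (240, 230) 0.213 [ -6. -11.  13.] (278, 230) 0.187 [  3.  11. -12.] (282, 230) 0.165 [ 11.  12. -32.] (286, 230) 0.165 [ 10.  14. -32.] (292, 230) 0.21 [-6. 21. 10.] 
(222, 232) 0.162 [ 11. -17. -35.] (228, 232) 0.161 [ 11. -14. -36.] (232, 232) 0.162 [ 11. -12. -35.] (236, 232) 0.166 [  9. -10. -31.] (240, 232) 0.212 [ -7. -11.  12.] (278, 232) 0.166 [  9
[... 330 characters left out ...]
16 [ 11.  11. -38.] (286, 234) 0.159 [ 11.  13. -38.] (292, 234) 0.159 [ 11.  16. -38.] 
(222, 238) 0.155 [ 11. -16. -42.] (228, 238) 0.155 [ 11. -13. -43.] (232, 238) 0.155 [ 11. -11. -42.] (236, 238) 0.159 [  9. -10. -39.] (240, 238) 0.213 [-11. -11.  12.] (278, 238) 0.159 [  9.  10. -38.] (282, 238) 0.156 [ 10.  11. -41.] (286, 238) 0.154 [ 11.  13. -43.] (292, 238) 0.155 [ 11.  16. -42.] 
(222, 245) 0.146 [ 11. -15. -51.] (228, 245) 0.147 [ 11. -13. -50.] (232, 245) 0.15 [ 10. -11. -48.] (236, 245) 0.151 [  9.  -9. -47.] (240, 245) 0.214 [-16. -11.  12.] (278, 245) 0.151 [  9.   9. -47.] (282, 245) 0.151 [  9.  11. -47.] (286, 245) 0.147 [ 11.  12. -51.] (292, 245) 0.147 [ 11.  15. -51.]
```

The depth image shows the real fingertips ending about 29 mm behind the reported TCP. The fingers therefore passed above the peg and the cam did not move. Before going lower, I'll measure where the gripper body is.

```bash
python3 - <<'E'
from plant import arm
from h import *
cm=arm.camera_model("wrist");s=arm.read_state();M=R.from_quat(s['eef_rot']).as_matrix()
d=np.load("pics/n_d.npy")
v,u=np.mgrid[0:384:1,0:512:1]; px=np.c_[u.ravel(),v.ravel()].astype(float)
o,r=ray(cm,px); P=(o+r*d.ravel()[:,None]-s['tool_pos'])@M; P=P.reshape(384,512,3)*1000
ok=(d>0)&(d<.17)
Q=P[ok]; print(len(Q))
for a,b in((-15,-5),(0,-20)): pass
for lo in range(-140,-25,5):
    m=(Q[:,2]>=lo)&(Q[:,2]<lo+5)
    if m.any(): q=Q[m]; print(lo,m.sum(),'x',q[:,0].min().round(),q[:,0].max().round(),'y',q[:,1].min().round(),q[:,1].max().round())
E
```

```text
76559
-140 12497 x 18.0 27.0 y -49.0 50.0
-135 8794 x 23.0 27.0 y -53.0 52.0
-130 3570 x 24.0 27.0 y -55.0 54.0
-125 2331 x 20.0 37.0 y -41.0 40.0
-120 16790 x 18.0 37.0 y -41.0 40.0
-115 9117 x 15.0 37.0 y -68.0 67.0
-110 3339 x 11.0 37.0 y -69.0 68.0
-105 1671 x 5.0 37.0 y -80.0 79.0
-100 874 x 2.0 36.0 y -80.0 80.0
-95 129 x 1.0 25.0 y -80.0 80.0
-90 95 x -3.0 11.0 y -11.0 11.0
-85 93 x -6.0 8.0 y -11.0 11.0
-80 272 x -10.0 5.0 y -11.0 11.0
-75 181 x -11.0 2.0 y -11.0 11.0
-70 53 x -9.0 11.0 y -14.0 14.0
-65 177 x -10.0 12.0 y -15.0 15.0
-60 189 x 7.0 12.0 y -16.0 16.0
-55 179 x 5.0 12.0 y -17.0 17.0
-50 204 x 1.0 11.0 y -17.0 17.0
-45 204 x 1.0 12.0 y -18.0 18.0
-40 216 x -3.0 11.0 y -18.0 19.0
-35 118 x 3.0 11.0 y -18.0 18.0
-30 8459 x 9.0 114.0 y -104.0 14.0
```

The fingers and body are both shifted about 29 mm along the tool axis relative to the reported TCP, so the tip height is TCP z + 29 mm. I'll rotate back over the peg, open, and go down with that correction.

Request:
drive_tool(
  slide=[
    [0.0007,0.0021,0],
    [0.0007,0.0021,0],
    [0.0007,0.0021,0],
    [0.0007,0.0021,0],
    [0.0007,0.0021,0],
    [0.0007,0.0021,0],
    [0,0,0],
    [0,0,0],
    [0,0,0],
  ],
  turn=[-5,-5,-5,-5,-5,-5,0,0,0],
  grip=[0.6,0.6,0.6,0.6,0.6,0.6,0.6,0.6,0.6],
)

```text
t: 14.0
tool_pos: [0.4775, 0.092, 0.0433]
eef_rot: [-0.629, 0.778, -0.0, 0.0]
wrist_force: [-0.1, -0.2, -0.4]
grip_width: 0.0365
```

```bash
python3 st.py o; python3 - <<'E'
import cv2
im=cv2.imread('pics/o_w.png')[110:300,180:340]
cv2.imwrite('pics/o_z.png',cv2.resize(im,(505,600),interpolation=cv2.INTER_CUBIC))
E
```

```text
t 14.0 pos [0.4775 0.092  0.0433] psi 257.91 alpha 94.78 r 0.0248 F [-0.1 -0.2 -0.4] Ftan -0.1 Frad -0.2 q [ 0.03  0.46  1.83  0.    0.85 -2.9 ] w 0.0365
```

View pics/o_z.png

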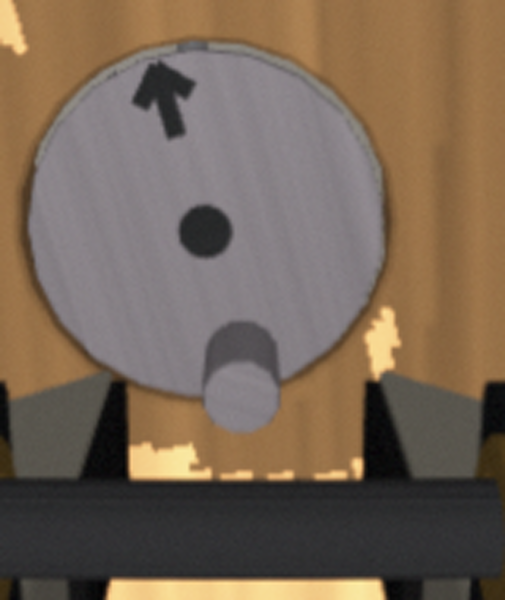

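The peg top at px (256.6,235.6) lies exactly on the tool axis.

Request:
drive_tool(
  slide=[
    [0,0,0.01],
    [0,0,0.01],
    [0,0,0.0078],
    [0,0,0],
    [0,0,0],
    [0,0,0],
    [0,0,0],
    [0,0,0],
  ],
  turn=[0,0,0,0,0,0,0,0],
  grip=[0.6,0.6,0.6,0.7,0.81,0.81,0.81,0.81],
)

```text
t: 14.85
tool_pos: [0.4776, 0.092, 0.0158]
eef_rot: [-0.629, 0.777, -0.0, 0.0]
wrist_force: [0.1, -0.3, 0.8]
grip_width: 0.0178
```

```bash
python3 st.py
```

```text
t 14.85 pos [0.4776 0.092  0.0158] psi 257.97 alpha 94.57 r 0.0248 F [ 0.1 -0.3  0.8] Ftan 0.1 Frad -0.3 q [ 0.03  0.51  1.85  0.    0.78 -2.9 ] w 0.0178
```

Request:
drive_tool(
  slide=[
    [-0.0005,-0.0021,0],
    [-0.0005,-0.0021,0],
    [-0.0005,-0.0021,0],
    [-0.0005,-0.0021,0],
  ],
  turn=[5,5,5,5],
  grip=[0.81,0.81,0.81,0.81],
)

```text
t: 15.25
tool_pos: [0.4842, 0.0914, 0.0153]
eef_rot: [-0.483, 0.876, 0.001, -0.001]
wrist_force: [-4.8, 0.8, 2.5]
grip_width: 0.0174
```

```bash
python3 st.py p
```

```text
t 15.25 pos [0.4842 0.0914 0.0153] psi 237.76 alpha 79.12 r 0.0246 F [-4.8  0.8  2.5] Ftan -4.9 Frad -0.1 q [ 0.03  0.52  1.83  0.    0.8  -2.55] w 0.0174
```

View pics/p_w.png

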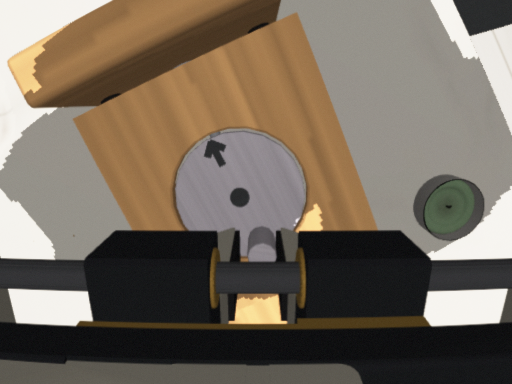

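The peg is now between the fingers at (262,243) and moving, with a push of about 5 N. I'll continue.

Request:
drive_tool(
  slide=[
    [-0.0005,-0.0021,0],
    [-0.0005,-0.0021,0],
    [-0.0005,-0.0021,0],
    [-0.0005,-0.0021,0],
    [-0.0005,-0.0021,0],
    [-0.0005,-0.0021,0],
  ],
  turn=[5,5,5,5,5,5],
  grip=[0.81,0.81,0.81,0.81,0.81,0.81],
)

```text
t: 15.9
tool_pos: [0.4963, 0.0856, 0.0154]
eef_rot: [-0.241, 0.971, 0.001, -0.0]
wrist_force: [-2.0, 6.6, 0.0]
grip_width: 0.0177
```

```bash
python3 st.py
```

```text
t 15.9 pos [0.4963 0.0856 0.0154] psi 207.84 alpha 47.65 r 0.0248 F [-2.   6.6  0. ] Ftan -5.9 Frad 3.5 q [ 0.02  0.53  1.8   0.    0.81 -2.04] w 0.0177
```

Request:
drive_tool(
  slide=[
    [-0.0005,-0.0021,0],
    [-0.0005,-0.0021,0],
    [-0.0005,-0.0021,0],
    [-0.0005,-0.0021,0],
    [-0.0005,-0.0021,0],
    [-0.0005,-0.0021,0],
  ],
  turn=[5,5,5,5,5,5],
  grip=[0.81,0.81,0.81,0.81,0.81,0.81],
)

```text
t: 16.5
tool_pos: [0.5038, 0.0744, 0.0155]
eef_rot: [0.019, 1.0, 0.001, 0.001]
wrist_force: [1.9, 6.0, -2.3]
grip_width: 0.0176
```

```bash
python3 st.py
```

```text
t 16.5 pos [0.5038 0.0744 0.0155] psi 177.84 alpha 16.29 r 0.0252 F [ 1.9  6.  -2.3] Ftan -5.2 Frad 3.5 q [-0.01  0.54  1.79  0.    0.81 -1.54] w 0.0176
```

Request:
drive_tool(
  slide=[
    [-0.0005,-0.0021,0],
    [-0.0005,-0.0021,0],
    [-0.0005,-0.0021,0],
    [-0.0005,-0.0021,0],
    [-0.0005,-0.0021,0],
  ],
  turn=[5,5,5,5,5],
  grip=[0.81,0.81,0.81,0.81,0.81],
)

```text
t: 17.0
tool_pos: [0.5047, 0.0633, 0.0157]
eef_rot: [0.235, 0.972, 0.001, 0.001]
wrist_force: [2.9, 3.6, -1.9]
grip_width: 0.0172
```

```bash
python3 st.py r
```

```text
t 17.0 pos [0.5047 0.0633 0.0157] psi 152.84 alpha -9.17 r 0.0254 F [ 2.9  3.6 -1.9] Ftan -4.0 Frad 2.3 q [-0.03  0.54  1.79  0.    0.81 -1.12] w 0.0172
```

View pics/r_w.png

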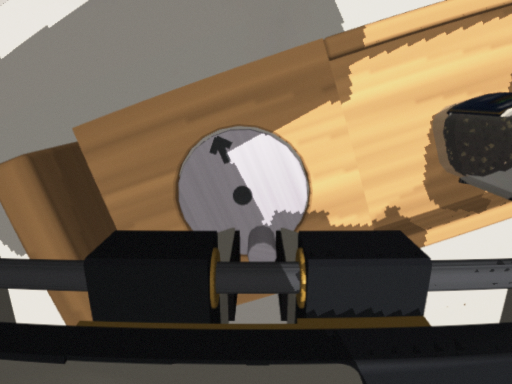

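Request:
drive_tool(
  slide=[
    [-0.0005,-0.0021,0],
    [-0.0005,-0.0021,0],
    [-0.0005,-0.0021,0],
    [-0.0005,-0.0021,0],
    [-0.0005,-0.0021,0],
    [-0.0005,-0.0021,0],
  ],
  turn=[5,5,5,5,5,5],
  grip=[0.81,0.81,0.81,0.81,0.81,0.81],
)

```text
t: 17.65
tool_pos: [0.4994, 0.0513, 0.0159]
eef_rot: [0.478, 0.878, 0.001, 0.002]
wrist_force: [3.3, 2.9, -2.3]
grip_width: 0.0172
```

```bash
python3 st.py s; python3 - <<'E'
from plant import arm
import cv2
im,d=arm.capture("top"); cv2.imwrite("pics/s_t.png",cv2.resize(im[160:260,140:300],(800,500),interpolation=cv2.INTER_CUBIC))
E
```

```text
t 17.65 pos [0.4994 0.0513 0.0159] psi 122.92 alpha -38.99 r 0.0254 F [ 3.3  2.9 -2.3] Ftan -4.3 Frad 0.8 q [-0.05  0.53  1.81  0.    0.8  -0.63] w 0.0172
```

View pics/s_w.png

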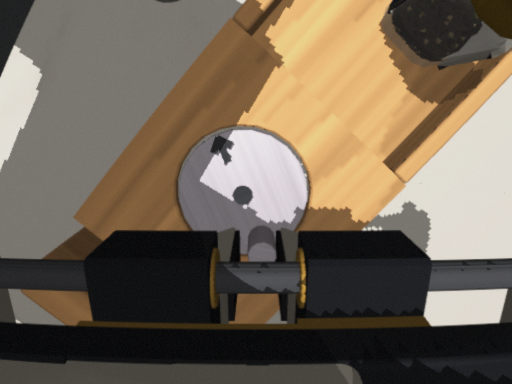

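Request:
drive_tool(
  slide=[
    [-0.0005,-0.0021,0],
    [-0.0005,-0.0021,0],
    [-0.0005,-0.0021,0],
    [-0.0005,-0.0021,0],
  ],
  turn=[5,5,5,5],
  grip=[0.81,0.81,0.81,0.81],
)

```text
t: 18.15
tool_pos: [0.4929, 0.0457, 0.0159]
eef_rot: [0.622, 0.783, 0.001, 0.002]
wrist_force: [5.4, 1.6, -2.6]
grip_width: 0.0175
```

```bash
python3 st.py
```

```text
t 18.15 pos [0.4929 0.0457 0.0159] psi 103.01 alpha -58.44 r 0.0253 F [ 5.4  1.6 -2.6] Ftan -5.4 Frad 1.5 q [-0.06  0.52  1.83  0.    0.79 -0.29] w 0.0175
```

Request:
drive_tool(
  slide=[
    [-0.0005,-0.0021,0],
    [-0.0005,-0.0021,0],
  ],
  turn=[5,5],
  grip=[0.81,0.81],
)

```text
t: 18.35
tool_pos: [0.4891, 0.0439, 0.016]
eef_rot: [0.688, 0.725, 0.002, 0.002]
wrist_force: [5.9, 1.2, -2.4]
grip_width: 0.0178
```

```bash
python3 st.py t
```

```text
t 18.35 pos [0.4891 0.0439 0.016 ] psi 93.01 alpha -67.94 r 0.0253 F [ 5.9  1.2 -2.4] Ftan -5.9 Frad 1.1 q [-0.07  0.51  1.84  0.    0.78 -0.12] w 0.0178
```

View pics/t_w.png

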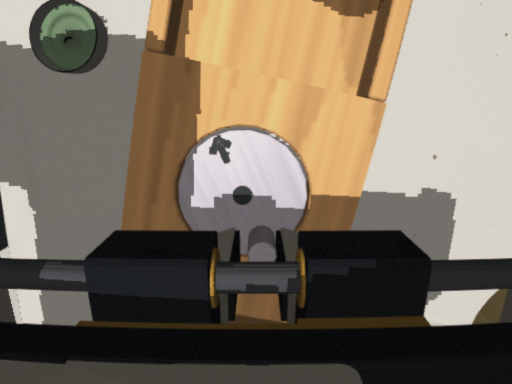

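Request:
drive_tool(
  slide=[
    [-0.0005,-0.0021,0],
    [-0.0005,-0.0021,0],
    [0,0,0],
  ],
  turn=[5,5,0],
  grip=[0.81,0.81,0.81],
)

```text
t: 18.7
tool_pos: [0.4849, 0.0425, 0.0161]
eef_rot: [0.748, 0.663, 0.001, 0.002]
wrist_force: [4.9, -0.9, -1.8]
grip_width: 0.0176
```

```bash
python3 st.py
```

```text
t 18.7 pos [0.4849 0.0425 0.0161] psi 83.09 alpha -78.00 r 0.0253 F [ 4.9 -0.9 -1.8] Ftan -4.6 Frad 1.9 q [-0.07  0.5   1.86 -0.    0.78  0.05] w 0.0176
```

Request:
drive_tool(
  slide=[
    [-0.0005,-0.0021,0],
    [-0.0005,-0.0021,0],
    [0,0,0],
  ],
  turn=[5,5,0],
  grip=[0.81,0.81,0.81],
)

```text
t: 19.0
tool_pos: [0.4808, 0.0421, 0.0161]
eef_rot: [0.803, 0.595, 0.002, 0.002]
wrist_force: [6.4, -0.3, -1.7]
grip_width: 0.0174
```

```bash
python3 st.py; python3 - <<'E'
from plant import arm
import cv2
im,d=arm.capture("top"); cv2.imwrite("pics/u_t.png",cv2.resize(im[180:250,210:300],(800,622),interpolation=cv2.INTER_CUBIC)[:600])
E
```

```text
t 19.0 pos [0.4808 0.0421 0.0161] psi 73.09 alpha -87.23 r 0.0253 F [ 6.4 -0.3 -1.7] Ftan -6.3 Frad 0.6 q [-0.07  0.5   1.87 -0.    0.77  0.22] w 0.0174
```

View pics/u_t.png

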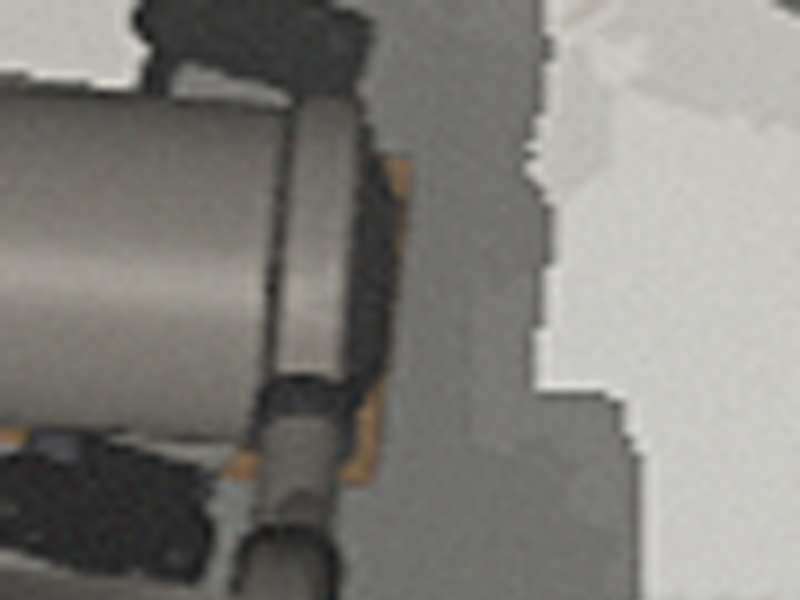

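Request:
drive_tool(
  slide=[
    [-0.0005,-0.0021,0],
    [-0.0005,-0.0021,0],
    [0,0,0],
  ],
  turn=[5,5,0],
  grip=[0.81,0.81,0.81],
)

```text
t: 19.35
tool_pos: [0.4768, 0.0423, 0.0162]
eef_rot: [0.852, 0.523, 0.002, 0.002]
wrist_force: [6.3, -2.3, -1.9]
grip_width: 0.0172
```

```bash
python3 st.py
```

```text
t 19.35 pos [0.4768 0.0423 0.0162] psi 63.09 alpha -96.29 r 0.0252 F [ 6.3 -2.3 -1.9] Ftan -6.5 Frad 1.6 q [-0.07  0.49  1.88 -0.    0.76  0.4 ] w 0.0172
```

Request:
drive_tool(
  slide=[
    [-0.0005,-0.0021,0],
    [0,0,0],
  ],
  turn=[5,0],
  grip=[0.81,0.81],
)

```text
t: 19.55
tool_pos: [0.4749, 0.0427, 0.0162]
eef_rot: [0.874, 0.486, 0.002, 0.002]
wrist_force: [6.3, -2.9, -1.6]
grip_width: 0.0175
```

```bash
python3 st.py
```

```text
t 19.55 pos [0.4749 0.0427 0.0162] psi 58.10 alpha -100.79 r 0.0251 F [ 6.3 -2.9 -1.6] Ftan -6.7 Frad 1.7 q [-0.07  0.49  1.88 -0.    0.76  0.49] w 0.0175
```

Request:
drive_tool(
  slide=[
    [-0.0005,-0.0021,0],
    [0,0,0],
  ],
  turn=[5,0],
  grip=[0.81,0.81],
)

```text
t: 19.75
tool_pos: [0.4729, 0.0432, 0.0162]
eef_rot: [0.895, 0.447, 0.002, 0.002]
wrist_force: [6.4, -2.9, -2.7]
grip_width: 0.0177
```

```bash
python3 st.py
```

```text
t 19.75 pos [0.4729 0.0432 0.0162] psi 53.10 alpha -105.52 r 0.0250 F [ 6.4 -2.9 -2.7] Ftan -7.0 Frad 1.0 q [-0.07  0.49  1.89 -0.    0.76  0.58] w 0.0177
```

Request:
drive_tool(
  slide=[
    [-0.0005,-0.0021,0],
    [0,0,0],
  ],
  turn=[5,0],
  grip=[0.81,0.81],
)

```text
t: 19.95
tool_pos: [0.4709, 0.0439, 0.0162]
eef_rot: [0.913, 0.408, 0.002, 0.002]
wrist_force: [5.0, -5.1, -2.4]
grip_width: 0.0173
```

```bash
python3 st.py
```

```text
t 19.95 pos [0.4709 0.0439 0.0162] psi 48.11 alpha -110.41 r 0.0249 F [ 5.  -5.1 -2.4] Ftan -6.4 Frad 3.0 q [-0.07  0.49  1.89 -0.    0.76  0.66] w 0.0173
```

Request:
drive_tool(
  slide=[
    [-0.0005,-0.0021,0],
    [0,0,0],
  ],
  turn=[5,0],
  grip=[0.81,0.81],
)

```text
t: 20.15
tool_pos: [0.4689, 0.0449, 0.0162]
eef_rot: [0.93, 0.367, 0.002, 0.002]
wrist_force: [6.0, -6.3, -1.9]
grip_width: 0.0173
```

```bash
python3 st.py
```

```text
t 20.15 pos [0.4689 0.0449 0.0162] psi 43.11 alpha -115.52 r 0.0249 F [ 6.  -6.3 -1.9] Ftan -8.1 Frad 3.1 q [-0.07  0.48  1.9  -0.    0.75  0.75] w 0.0173
```

Request:
drive_tool(
  slide=[
    [-0.0004,-0.0017,0],
    [0,0,0],
  ],
  turn=[4,0],
  grip=[0.81,0.81],
)

```text
t: 20.35
tool_pos: [0.4675, 0.0457, 0.0162]
eef_rot: [0.942, 0.335, 0.002, 0.002]
wrist_force: [5.3, -7.3, -1.9]
grip_width: 0.0177
```

```bash
python3 st.py
```

```text
t 20.35 pos [0.4675 0.0457 0.0162] psi 39.14 alpha -119.21 r 0.0248 F [ 5.3 -7.3 -1.9] Ftan -8.2 Frad 3.8 q [-0.06  0.48  1.9  -0.    0.75  0.82] w 0.0177
```

Request:
drive_tool(
  slide=[
    [-0.0004,-0.0017,0],
    [0,0,0],
  ],
  turn=[4,0],
  grip=[0.81,0.81],
)

```text
t: 20.55
tool_pos: [0.466, 0.0466, 0.0162]
eef_rot: [0.953, 0.302, 0.002, 0.002]
wrist_force: [6.1, -7.2, -1.2]
grip_width: 0.0177
```

```bash
python3 st.py
```

```text
t 20.55 pos [0.466  0.0466 0.0162] psi 35.15 alpha -123.34 r 0.0248 F [ 6.1 -7.2 -1.2] Ftan -9.1 Frad 2.7 q [-0.06  0.48  1.91 -0.    0.75  0.9 ] w 0.0177
```

Request:
drive_tool(
  slide=[
    [-0.0004,-0.0017,0],
    [0,0,0],
  ],
  turn=[4,0],
  grip=[0.81,0.81],
)

```text
t: 20.75
tool_pos: [0.4646, 0.0476, 0.0162]
eef_rot: [0.963, 0.269, 0.002, 0.002]
wrist_force: [5.2, -8.1, -1.5]
grip_width: 0.0172
```

```bash
python3 st.py; python3 - <<'E'
from plant import arm
import cv2
im,d=arm.capture("top"); cv2.imwrite("pics/v_t.png",cv2.resize(im[180:250,210:300],(800,622),interpolation=cv2.INTER_CUBIC)[:600])
E
```

```text
t 20.75 pos [0.4646 0.0476 0.0162] psi 31.15 alpha -127.43 r 0.0247 F [ 5.2 -8.1 -1.5] Ftan -9.1 Frad 3.2 q [-0.06  0.48  1.91 -0.    0.75  0.97] w 0.0172
```

View pics/v_t.png

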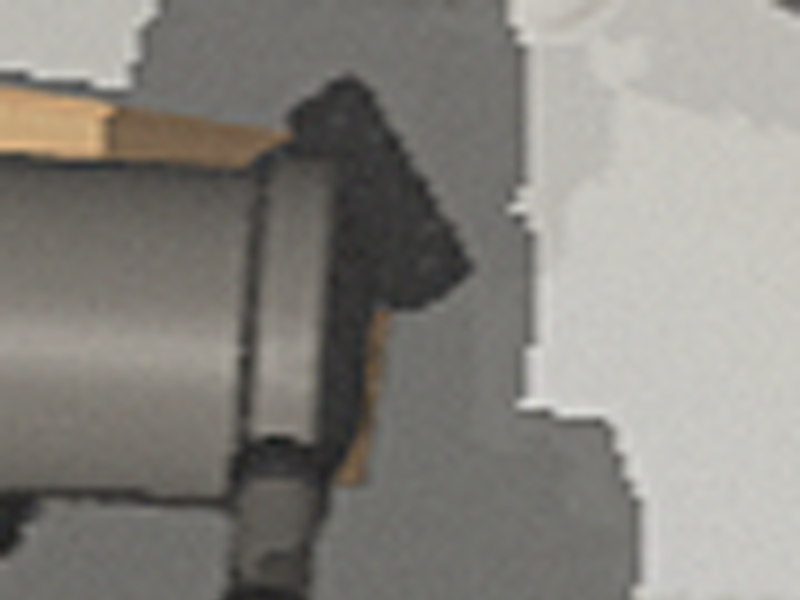

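The board's back corner moved about 1 px (roughly 2.7 mm) towards the tray, so the cam is drawing it in. I'll take finer steps now.

Request:
drive_tool(
  slide=[
    [-0.0003,-0.0013,0],
    [0,0,0],
  ],
  turn=[3,0],
  grip=[0.81,0.81],
)

```text
t: 21.0
tool_pos: [0.4636, 0.0485, 0.0162]
eef_rot: [0.97, 0.243, 0.002, 0.002]
wrist_force: [5.4, -8.6, -0.7]
grip_width: 0.0174
```

```bash
python3 st.py
```

```text
t 21.0 pos [0.4636 0.0485 0.0162] psi 28.18 alpha -130.40 r 0.0247 F [ 5.4 -8.6 -0.7] Ftan -9.7 Frad 3.1 q [-0.06  0.48  1.91 -0.    0.75  1.02] w 0.0174
```

Request:
drive_tool(
  slide=[
    [-0.0003,-0.0013,0],
    [0,0,0],
  ],
  turn=[3,0],
  grip=[0.81,0.81],
)

```text
t: 21.2
tool_pos: [0.4626, 0.0494, 0.0162]
eef_rot: [0.976, 0.218, 0.002, 0.002]
wrist_force: [4.7, -9.8, -1.4]
grip_width: 0.0172
```

```bash
python3 st.py
```

```text
t 21.2 pos [0.4626 0.0494 0.0162] psi 25.18 alpha -133.48 r 0.0247 F [ 4.7 -9.8 -1.4] Ftan -10.2 Frad 3.9 q [-0.06  0.48  1.91 -0.    0.75  1.08] w 0.0172
```

Request:
drive_tool(
  slide=[
    [-0.0002,-0.0009,0],
    [0,0,0],
  ],
  turn=[2,0],
  grip=[0.81,0.81],
)

```text
t: 21.4
tool_pos: [0.462, 0.05, 0.0162]
eef_rot: [0.98, 0.201, 0.002, 0.002]
wrist_force: [3.9, -9.9, -1.5]
grip_width: 0.0176
```

```bash
python3 st.py w
```

```text
t 21.4 pos [0.462  0.05   0.0162] psi 23.22 alpha -135.42 r 0.0247 F [ 3.9 -9.9 -1.5] Ftan -9.8 Frad 4.2 q [-0.06  0.48  1.91 -0.    0.75  1.11] w 0.0176
```

View pics/w_w.png

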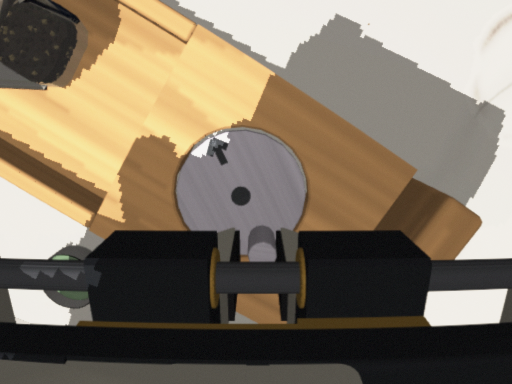

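Request:
drive_tool(
  slide=[
    [-0.0002,-0.0009,0],
    [0,0,0],
  ],
  turn=[2,0],
  grip=[0.81,0.81],
)

```text
t: 21.65
tool_pos: [0.4616, 0.0505, 0.0162]
eef_rot: [0.983, 0.184, 0.002, 0.002]
wrist_force: [4.5, -11.8, -0.3]
grip_width: 0.0174
```

```bash
python3 st.py
```

```text
t 21.65 pos [0.4616 0.0505 0.0162] psi 21.22 alpha -137.09 r 0.0246 F [  4.5 -11.8  -0.3] Ftan -11.7 Frad 4.8 q [-0.05  0.47  1.92 -0.    0.75  1.15] w 0.0174
```

Request:
drive_tool(
  slide=[
    [-0.0002,-0.0009,0],
    [0,0,0],
  ],
  turn=[2,0],
  grip=[0.81,0.81],
)

```text
t: 21.85
tool_pos: [0.461, 0.0512, 0.0162]
eef_rot: [0.986, 0.167, 0.002, 0.002]
wrist_force: [4.2, -12.4, -1.5]
grip_width: 0.0174
```

```bash
python3 st.py
```

```text
t 21.85 pos [0.461  0.0512 0.0162] psi 19.22 alpha -139.15 r 0.0246 F [  4.2 -12.4  -1.5] Ftan -12.1 Frad 5.0 q [-0.05  0.47  1.92 -0.    0.75  1.19] w 0.0174
```

Request:
drive_tool(
  slide=[
    [-0.0002,-0.0009,0],
    [0,0,0],
  ],
  turn=[2,0],
  grip=[0.81,0.81],
)

```text
t: 22.05
tool_pos: [0.4603, 0.0519, 0.0161]
eef_rot: [0.989, 0.15, 0.002, 0.002]
wrist_force: [3.4, -13.5, -0.7]
grip_width: 0.0177
```

```bash
python3 st.py
```

```text
t 22.05 pos [0.4603 0.0519 0.0161] psi 17.22 alpha -141.44 r 0.0246 F [  3.4 -13.5  -0.7] Ftan -12.7 Frad 5.8 q [-0.05  0.47  1.92 -0.    0.75  1.22] w 0.0177
```

Request:
drive_tool(
  slide=[
    [-0.0002,-0.0009,0],
    [0,0,0],
  ],
  turn=[2,0],
  grip=[0.81,0.81],
)

```text
t: 22.25
tool_pos: [0.4599, 0.0526, 0.0162]
eef_rot: [0.991, 0.133, 0.002, 0.002]
wrist_force: [3.7, -14.5, 0.2]
grip_width: 0.0178
```

```bash
python3 - <<'E'
from st import *
for i in range(4):
    st(); 
    if i<3: arm.capture("wrist")
E
```

```text
t 22.25 pos [0.4599 0.0526 0.0162] psi 15.23 alpha -143.30 r 0.0246 F [  3.7 -14.5   0.2] Ftan -13.9 Frad 5.7 q [-0.05  0.47  1.92 -0.01  0.74  1.26] w 0.0178
t 22.3 pos [0.4599 0.0526 0.0162] psi 15.27 alpha -143.34 r 0.0246 F [  4.  -14.7  -0.7] Ftan -14.2 Frad 5.5 q [-0.05  0.47  1.92 -0.01  0.74  1.26] w 0.0174
t 22.35 pos [0.4599 0.0526 0.0162] psi 15.28 alpha -143.28 r 0.0246 F [  4.7 -13.6   0. ] Ftan -13.7 Frad 4.4 q [-0.05  0.47  1.92 -0.01  0.75  1.26] w 0.0177
t 22.4 pos [0.4599 0.0526 0.0161] psi 15.28 alpha -143.29 r 0.0246 F [  4.  -14.   -0.5] Ftan -13.6 Frad 5.2 q [-0.05  0.47  1.92 -0.01  0.75  1.26] w 0.0175
```

Push is steady at 13.8 N, and it climbed at the rate expected once flush, so the cam is tight. I'll back off, open and lift clear.

Request:
drive_tool(
  slide=[
    [0,0.002,0],
    [0,0,0],
    [0,0,0],
    [0,0,0],
    [0,0,0],
  ],
  turn=[0,0,0,0,0],
  grip=[0.81,0.7,0.6,0.6,0.6],
)

```text
t: 22.9
tool_pos: [0.4579, 0.0535, 0.0154]
eef_rot: [0.991, 0.131, -0.0, -0.0]
wrist_force: [0.7, 1.3, 0.5]
grip_width: 0.0365
```

```bash
python3 st.py x
```

```text
t 22.9 pos [0.4579 0.0535 0.0154] psi 15.03 alpha -147.48 r 0.0257 F [0.7 1.3 0.5] Ftan 0.7 Frad -1.2 q [-0.05  0.47  1.92  0.    0.75  1.26] w 0.0365
```

Request:
drive_tool(
  slide=[
    [0,0,-0.01],
    [0,0,-0.03],
    [0,0,-0.04],
    [0,0,-0.04],
    [0,0,-0.04],
    [0,0,0],
    [0,0,0],
  ],
  turn=[0,0,0,0,0,0,0],
  grip=[0.6,0.6,0.6,0.6,0.6,0.6,0.6],
)

```text
t: 23.65
tool_pos: [0.4585, 0.0533, 0.1765]
eef_rot: [0.991, 0.13, 0.001, 0.0]
wrist_force: [-0.5, 0.5, 0.4]
grip_width: 0.0368
```

```bash
python3 st.py y; python3 - <<'E'
from plant import arm
import cv2
im,d=arm.capture("top"); cv2.imwrite("pics/y_t.png",im)
E
```

```text
t 23.65 pos [0.4585 0.0533 0.1765] psi 14.98 alpha -146.39 r 0.0253 F [-0.5  0.5  0.4] Ftan 0.7 Frad 0.2 q [-0.05  0.24  1.72  0.    1.17  1.26] w 0.0368
```

View pics/y_w.png

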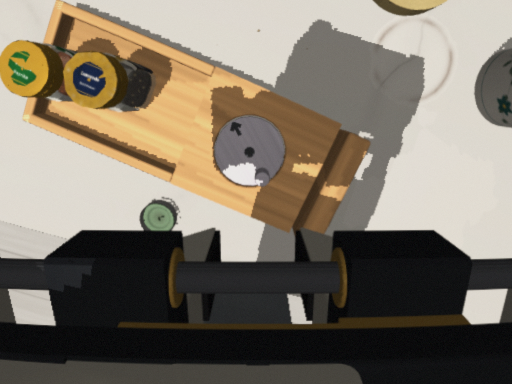

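View pics/y_t.png

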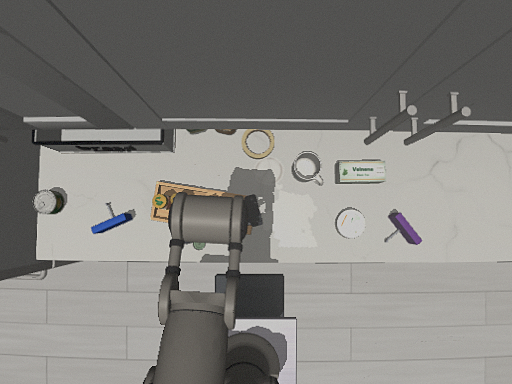

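```bash
python3 - <<'E'
import cv2
im=cv2.imread('pics/y_w.png')[90:240,210:380]
cv2.imwrite('pics/y_z.png',cv2.resize(im,(680,600),interpolation=cv2.INTER_CUBIC))
E
```

View pics/y_z.png

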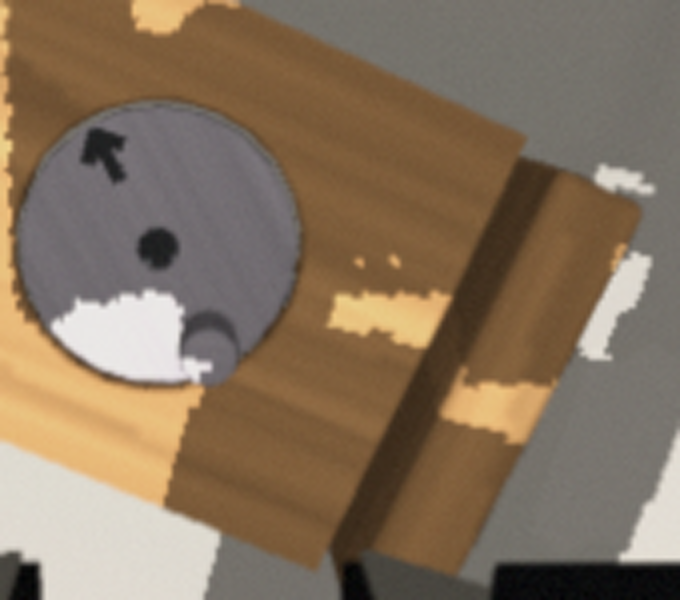

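```bash
python3 - <<'E'
from h import *
import pickle
cm=pickle.load(open("pics/y_cm.pkl","rb"))
z=lambda l:(np.array(l,float)+.5)/4+[210,90]-.5
fe=onz(cm,z([(320,570),(525,138)]),.032); v=fe[1]-fe[0]; yaw=np.arctan2(v[1],v[0]); print("tray w",np.linalg.norm(v),np.degrees(yaw))
ux=np.array([np.cos(yaw),np.sin(yaw),0]);uy=np.array([-ux[1],ux[0],0]); O=fe.mean(0)+.07*uy
for n,p in(("inner",[(374,550),(556,176)]),("outer",[(462,570),(640,212)])):
    b=onz(cm,z(p),.07); print(n,[((q-O)@ux*1000,(q-O)@uy*1000) for q in b]); v=b[1]-b[0]; print(np.degrees(np.arctan2(v[1],v[0])))
cam=onz(cm,z([(158,248)]),.032)[0];peg=onz(cm,z([(211,356)]),.056)[0];a=peg-cam
print("cam",cam,"turn",(yaw+np.pi/2-np.arctan2(a[1],a[0]))%(2*np.pi), np.hypot(a[0],a[1]))
E
```

```text
tray w 0.11842078370181935 -8.04495403902336
inner [(np.float64(-38.12080398088238), np.float64(-70.07940328058655)), (np.float64(53.094849562136424), np.float64(-70.3980846207202))]
-8.245128250358604
outer [(np.float64(-34.70142516026377), np.float64(-90.64010363154557)), (np.float64(53.5081982962686), np.float64(-90.48775879422234))]
-7.945999897870216
cam [0.47989746 0.06729351 0.032     ] turn 3.7827623562841817 0.024788289242438262
```

```bash
python3 -c "
from plant import arm
print(arm.finish_job())"
```

```text
the job is handed in; nothing more can be done
None
```

The board is fitted and the job is handed in at about 23.7 s of the 72 s. No verdict was reported. I slid the bolt into the slot, seated the board on the buffers, then turned the cam clockwise by its peg in small steps and lifted clear.

**Last checks**
- **Tightness:** the push on the peg climbed steadily once flush and held at about 13.8 N, inside the 13–15 N band, where I stopped. The cam's pull on the bolt (over 15 N needed) cannot be measured directly; I infer it from the push.
- **Cam angle:** about 3.78 rad in the last wrist picture.
- **Board:** its inner edge measured at y ≈ -70.2 mm against the tray face at -70, so flush. It is parallel to the tray within about 0.3°.
- **Surroundings:** the wrist force is near zero with the gripper clear. The bystanders in view look unmoved, but the arm hid some of them from the top camera and I did not measure their positions again.

**What disagreed**
- **Fingertips:** the depth picture showed they end about 29 mm short of the reported TCP. My first turn of about 30° therefore passed above the peg and moved nothing. I went back and redid it 29 mm lower.
- **Tray yaw:** readings from different pictures scattered between about -8.0° and -9.7°. The board was judged against the tray within a single picture.

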